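# Slide the spray can into its keeper and shoot the bolt

### The arm

A 6-joint arm with a two-finger parallel gripper is mounted at the origin on a cart in front of the work surface, level with it; the furniture and walls round the work are solid. World frame = base frame: x ahead of the robot, y to its left, z up, the work surface at z = 0. Lengths are in m, angles in rad, forces in N, time in s.
With the tool pointing down it reaches from about 0.35 to 0.775 m from the base axis. Payload 7.3 kg.
Tool frame: the origin (TCP) lies between the finger pads; the fingertips stand 17 mm ahead of it and the grasp point (between the pads) lies 2 mm behind it; z points along the fingers, y is the line along which they close (so a half turn about z gives the same grasp; the last joint's range is limited). The gripper opens to 92 mm and grips with 3 to 60 N. Pads are 19 mm wide; open, the fingers measure 130 mm over their backs; the gripper's body (75 mm by 190 mm) begins 47 mm behind the grasp point.
Start: joints at [-1.463, 0.342, 1.524, -0, 1.275, -0.146], TCP at [0.132, -0.508, 0.244] pointing down, gripper open.
Joint ranges: [-2.53, 2.53], [-0.77, 2.02], [0.04, 2.7], [-1, 4.14], [0.28, 2.66], [-3.11, 3.11]. Speed limits (rad/s): [2.57, 2.57, 3.14, 3.14, 3.14, 3.14].

### API

Orientations are given as [roll, pitch, yaw] about the fixed x, y, z axes, in that order (R = Rz(yaw) Ry(pitch) Rx(roll)).
In Python, from cell import robot, optics gives the robot as it stands.
- The arm moves only by the tool play_rows, never from a script. Its argument "rows" is a list of rows, each a list of 7 numbers: the shift along the tool's x, y, z in cm, then the turn, a rotation vector about the tool's x, y, z in rad, then the opening, from 0 (shut) to 1 (fully open). In form: [[tx, ty, tz, wx, wy, wz, grip], ...]. A call has 1 to 20 rows; each row is the pose to reach, as a shift and turn from the pose commanded when the call began, along the tool's axes at that moment; what a row does not reach only later rows make up. A row lasts 1/10 s, in which the tool goes at most 50 mm and 8.59 degrees, less where a joint would pass 70% of its speed; a pose out of reach is approached as far as the arm can. A call with a gripper value outside its range is refused whole. The fingers move at their own pace and stop on an object; "squeeze" is the grip in N (left out, the last holds). Time passes only in rows, so rows that repeat a pose let the fingers close. It gives the time, the measured TCP pose, the force, the opening and the grip force at its end, in the units of the state.
- robot.observe(): the state, without advancing time (a new reading comes with each control period).
- optics.read_camera(name): name is "scene" or "side" or "wrist"; returns (picture, depth): 420x560x3 uint8, red, green, blue; 420x560 float32, m along the optical axis (not along the pixel's ray), 0 where there is no reading.
- optics.camera_model(name): a dict with "fx", "fy", "cx", "cy" (pixels), "origin" and "rotation" of the camera in the world; the wrist camera has in their place "tool_from_camera" (4x4, takes a point from camera to tool coordinates, whose origin is the TCP and whose axes are the flange's). Camera axes: x right, y up, looking along -z (the intrinsics and any distortion apply to the point x, -y, -z); pixel columns grow to the right and rows downward; lengths in m; the calibration is good to about 2 mm. A picture is of the moment at which its call begins: read the wrist's pose just before it. camera_model takes no time and is no camera call.
- robot.hand_in(): hands the job in; it is judged then, once.
The state is a dict: "time": time; "qpos": joint angles; "qvel": joint speeds; "joint_efforts": joint torques, N m; "tool_pos": TCP position; "tool_rot": TCP orientation; "contact_force": force on the tool from outside, world axes, zero at the start; "torque": the same for the moment, N m; "opening": finger opening in m; "grip_force": force on a finger pad.
Only numpy, scipy, OpenCV 4.12 (cv2) and the standard library are available. Lean on these libraries where they do the work, as an engineer would, in place of code of your own. Each camera call takes 0.05 s, during which the arm holds its last target. There are 200 camera calls.

### The job

Put away the tall spray can that stands out beside the green can keeper: push it along the bench with the fingertips, low on its body so that it slides upright, all the way into the keeper through its open mouth. Then push the knob of the keeper's bolt until the bolt is fully home across the mouth, in front of the can. Only push: the can must not be picked up or tipped, and leave the iron bracket, the yellow tape measure and the bearing ring where they are.

Things in the scene. Friction and masses are not known exactly. Their poses are not given: they have to be found in the camera images.
- cleaner_can: tall aerosol can, yellow cap, white and turquoise body, 56 mm diameter, 217 mm tall, about 0.17 to 0.33 kg, loose, upright on the bench before the keeper's mouth (not its like at the back of the bench). Origin at the centre of its underside, z up. Pushed 20 to 30 mm above the bench it slides; pushed half-way up it tips.
- keeper_home (a point): point on the bench where the can's axis stands when it is home in the keeper. Axes: x level from the mouth to the back plate (the way the can goes in, roughly to the robot's right), -y along the bolt to its knob (roughly towards the robot), z up. Body keeper has the same origin and axes.
- keeper: fixed green sheet-metal bay without floor, screwed to the bench, open at the top and to -x. Inside 64 mm wide (y -32 to 32 mm), walls 3 mm thick, 100 mm high; inner face of the back at x = 29.5 mm, rounded mouth edges (radius 5 mm) at x = -25 mm. Outside, feet 3 mm thick reach y = +-60 mm.
- keeper_wing (a point): middle of the front face of the bolt's wing, 70 mm above the bench, at x -30, y -62.5 mm of the keeper. Two flat wings, z 48 to 92 mm, turn out from the mouth: y -37 to -88 mm with two bolt guides, y 36 to 60 mm with the bolt's receiver; guides and receiver stand out to x = -47 mm.
- bolt_knob (a point): centre of the flat outer face of the bolt's black knob (26 mm diameter, 18 mm long), 70 mm above the bench. The bolt, a bright 10 mm steel rod, slides along the keeper's y axis at x = -38 mm. Bolt home: the face is at y = -102 mm of the keeper; drawn, up to 85 mm further out. Push the face in the keeper's +y direction (away from the robot).
- keeper_bolt (a joint): travel of the bolt, m: 0 = fully home, its tip in the receiver across the mouth; 0.085 = fully drawn. Above 0.076 the mouth is clear. About 3 N moves it and it stays where it is left. Home, the rod passes about 6 mm in front of a can that touches the back plate; it is stopped by a can standing further out.
- tape_rule: bystander: yellow tape measure standing on edge, 37 x 73 mm, 64 mm tall, loose, on the robot's side of the can's path. Origin at the centre of its underside.
- bearing: bystander: grey bearing ring lying flat, 70 mm diameter, 30 mm high, loose, on the robot's side of the keeper, to the right of the bolt. Origin at the centre of its underside.
- bracket: bystander: dark cast-iron bracket, a round hub on a square flange 46 x 48 mm, 56 mm tall, loose, on the far side of the keeper. Origin at the centre of its underside.
Things that resemble listed ones, but are neither listed nor needed, are in the scene too. Of the things like the cleaner_can, leave any that is black; of the rest the smaller one is meant.

How it is judged:
On the way, in this order (a step that is already met when the one before it is completed fails the run):
1. the can stands upright at the back of the bay (horizontal distance between cleaner_can and keeper_home below 0.0085 m and angle between cleaner_can's own z axis and vertical below 0.06 rad), for 0.2 s.
2. the bolt is home in front of the can (value of joint keeper_bolt below 0.005 m), for 0.2 s.
At the end, for the whole second after the job is handed in: the can stands at rest, upright (within 0.06 rad) on the bench in the keeper, its axis within 8.5 mm of keeper_home (anywhere behind the bolt), and the bolt is within 5 mm of fully home (all of step 1 and height (world z) of cleaner_can below 0.005 m and linear speed of cleaner_can below 0.01 m/s and value of joint keeper_bolt below 0.005 m); the robot touches nothing.
It fails at once if the can is tipped (more than 0.25 rad) or knocked over (angle between cleaner_can's own z axis and vertical above 0.25 rad).
It fails at once if the can is lifted or carried: its underside more than 5 mm off the bench while upright (height (world z) of cleaner_can above 0.005 m and angle between cleaner_can's own z axis and vertical below 0.12 rad).
It fails at once if the can is more than 12 mm off the bench (height (world z) of cleaner_can above 0.012 m).
It fails at once if a bystander is moved by more than 20 mm (distance of any of bracket, tape_rule, bearing from where it was at the start of the episode above 0.02 m).
It also fails if it takes over 58 s, if anything falls off the work surface, if the arm or the gripper's body presses on something with over 40 N, if the wrist force passes 120 N, or if a joint passes its speed limit or range.

## Working session

There is one attempt and no reset: what is moved stays moved. The work goes in short steps, Python scripts to look and compute and a tool call to move; the robot and the scene stay as the last step left them, time stands still between calls to the robot, and variables do not carry over. Pictures are saved under pics/ and viewed, at most 10 in all, crops included, and the job is handed in when it is done.

Besides the shell and the picture viewer there is one more tool, called after "Emit:" by a JSON object that holds its "fn" and its "kwargs". play_rows: Moves the arm, as the interface text tells. Its arguments: {"type":"object","properties":{"rows":{"type":"array"},"squeeze":{"type":"number"}},"required":["rows"]}

```bash
ls; mkdir -p pics
cat > h.py <<'E'
import numpy as np, cv2
from cell import robot, optics
from scipy.spatial.transform import Rotation as R
def cloud(name):
    s=robot.observe(); im,d=optics.read_camera(name); m=optics.camera_model(name)
    v,u=np.mgrid[0:420,0:560]
    p=np.stack([(u-m['cx'])/m['fx']*d,-(v-m['cy'])/m['fy']*d,-d],-1)
    if 'origin' in m: P=p@np.array(m['rotation']).T+m['origin']
    else:
        T=np.array(m['tool_from_camera']); P=p@T[:3,:3].T+T[:3,3]
        P=P@R.from_euler('xyz',s['tool_rot']).as_matrix().T+s['tool_pos']
    P[d==0]=np.nan
    return im,P,m
E
python3 - <<'E'
from h import *
print(robot.observe())
for n in('scene','side'):
    im,P,m=cloud(n); print(m); np.save(n+'.npy',P); cv2.imwrite(f'pics/{n}0.png',im[:,:,::-1]);
E
```

```text
pics
{'time': 0.0, 'qpos': array([-1.46296416e+00,  3.42680331e-01,  1.52505460e+00, -1.50136002e-06,
        1.27540779e+00, -1.46011848e-01]), 'qvel': array([ 1.89034080e-03,  7.02779917e-04, -4.71767306e-05, -2.76318548e-03,
       -1.43608477e-03, -2.81590438e-04]), 'joint_efforts': array([ 2.95395446e-03, -4.31244206e+01, -2.44215006e+01,  7.19854049e-02,
        5.60346083e-02, -1.53154861e-04]), 'tool_pos': array([ 0.13181284, -0.50776792,  0.24305384]), 'tool_rot': array([-3.14005887e+00, -2.24104911e-04,  2.53844282e-01]), 'contact_force': array([-0.23308208,  0.04661471, -0.8285384 ]), 'torque': array([-0.02371586,  0.0068752 ,  0.02970698]), 'grip_force': 0.0, 'opening': 0.09193775722560846}Traceback (most recent call last):
  File "<stdin>", line 4, in <module>
  File "h.py", line 8, in cloud
    if 'origin' in m: P=p@np.array(m['rotation']).T+m['origin']
                        ~~~~~~~~~~~~~~~~~~~~~~~~~~~^~~~~~~~~~~~
ValueError: operands could not be broadcast together with shapes (420,560) (3,)
```

```bash
sed -i "s/p@np.array(m\['rotation'\]).T/p@R.from_euler('xyz',m['rotation']).as_matrix().T/" h.py
python3 - <<'E'
from h import *
for n in('scene','side'):
    im,P,m=cloud(n); print(m); np.save(n+'.npy',P); cv2.imwrite(f'pics/{n}0.png',im[:,:,::-1]); 
print(optics.camera_model('wrist'))
E
```

```text
{'fx': 385.708616525305, 'fy': 385.708616525305, 'cx': 274.17170202356004, 'cy': 204.9694156940544, 'origin': array([ 0.23883295, -0.38201592,  0.73762127]), 'rotation': array([ 0.67119197,  0.00668214, -0.71771126])}
{'fx': 469.03972363281537, 'fy': 469.03972363281537, 'cx': 280.7890738094265, 'cy': 214.47607258869508, 'origin': array([ 0.47369739, -0.74628583,  0.37117616]), 'rotation': array([ 1.19126225, -0.0188612 , -0.13001737])}
{'fx': 330.7405128803219, 'fy': 330.7405128803219, 'cx': 280.6584248951506, 'cy': 215.80798850961952, 'tool_from_camera': array([[-3.24985881e-04,  9.64066476e-01,  2.65660921e-01,
         7.14237779e-02],
       [ 9.99999930e-01,  2.64350847e-04,  2.63998440e-04,
         1.25042552e-04],
       [ 1.84284357e-04,  2.65660988e-01, -9.64066494e-01,
        -1.40914227e-01],
       [ 0.00000000e+00,  0.00000000e+00,  0.00000000e+00,
         1.00000000e+00]])}
```

View pics/scene0.png

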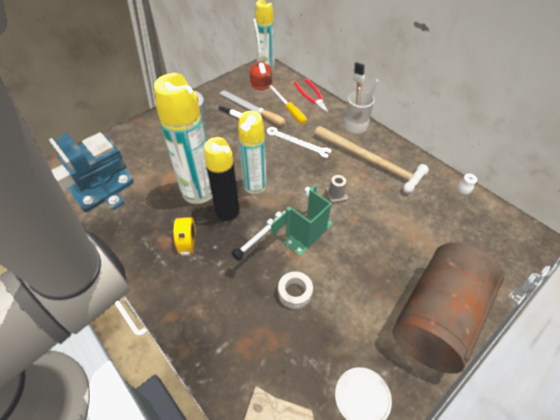

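View pics/side0.png

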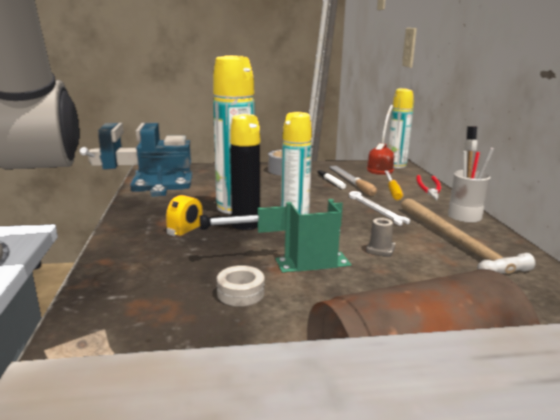

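The scene picture shows four cans: large turquoise (185,140), black (222,180), smaller turquoise (252,150), and one at the back of the bench (265,40). The one meant is (252,150): it is not black, it is the smaller of the turquoise pair, and it stands before the keeper (310,220). The side picture shows the same order, with the bolt drawn towards the robot and its knob at (205,222).

Run:
```python
from h import *
im=cv2.imread('pics/scene0.png'); cv2.imwrite('pics/crop.png',cv2.resize(im[90:300,150:360],(800,800),interpolation=2)[:600])
from scipy.optimize import least_squares
for n in('scene','side'):
    im=cv2.imread(f'pics/{n}0.png'); P=np.load(n+'.npy'); hsv=cv2.cvtColor(im,cv2.COLOR_BGR2HSV)
    z=P[...,2]; ok=np.isfinite(z)
    def comp(mask,zlo,zhi,name,minn=25):
        k,l,st,c=cv2.connectedComponentsWithStats((mask&ok&(z>zlo)&(z<zhi)).astype(np.uint8))
        for i in range(1,k):
            if st[i,4]<minn: continue
            q=P[l==i]; print(n,name,np.round(c[i]),st[i,4],'med',np.round(np.median(q,0),3),'lo',np.round(np.percentile(q,2,0),3),'hi',np.round(np.percentile(q,98,0),3))
    H,S,V=cv2.split(hsv)
    comp((H>18)&(H<35)&(S>150)&(V>100),.02,.4,'yellow')
    comp((H>60)&(H<85)&(S>90),.015,.12,'green')
    sel=(H>60)&(H<85)&(S>90)&ok&(z>.1-.01)&(z<.12); print('rim',P[sel].shape)
    # circle fits by angular region
    for nm,(u0,v0,u1,v1) in dict(can=(240,105,270,195) if n=='scene' else (280,110,315,205),black=(205,135,240,222) if n=='scene' else (228,112,258,228),big=(160,70,205,205) if n=='scene' else (212,55,256,215)).items():
        b=np.zeros(z.shape,bool); b[v0:v1,u0:u1]=1
        q=P[b&ok&(z>.05)&(z<.13)]; 
        r=.028 if nm=='can' else (.0225 if nm=='black' else .035)
        c0=np.median(q[:,:2],0); cam=np.array(optics.camera_model(n)['origin'])[:2]
        c0=c0+r*(c0-cam)/np.linalg.norm(c0-cam)
        f=least_squares(lambda p:np.hypot(*(q[:,:2]-p[:2]).T)-p[2],[*c0,r],loss='soft_l1',f_scale=.002)
        g=least_squares(lambda p:np.hypot(*(q[:,:2]-p[:2]).T)-r,c0,loss='soft_l1',f_scale=.002)
        print(n,nm,len(q),np.round(f.x,4),np.round(g.x,4),'top',np.nanpercentile(z[b&ok],99))
```

```text
scene yellow [264.  14.] 262 med [0.973 0.511 0.192] lo [0.961 0.501 0.171] hi [0.999 0.537 0.215]
scene yellow [177.  80.] 156 med [0.525 0.237 0.305] lo [0.509 0.23  0.295] hi [0.538 0.244 0.313]
scene yellow [177. 108.] 1286 med [0.49  0.192 0.278] lo [0.468 0.183 0.236] hi [0.534 0.23  0.311]
scene yellow [296. 111.] 135 med [0.884 0.268 0.025] lo [0.872 0.23  0.02 ] hi [0.9   0.313 0.029]
scene yellow [251. 132.] 438 med [0.614 0.122 0.192] lo [0.599 0.116 0.166] hi [0.641 0.157 0.215]
scene yellow [221. 142.] 53 med [0.538 0.128 0.21 ] lo [0.529 0.121 0.204] hi [0.546 0.136 0.215]
scene yellow [219. 161.] 487 med [0.509 0.102 0.19 ] lo [0.496 0.094 0.165] hi [0.542 0.126 0.214]
scene yellow [184. 232.] 513 med [0.398 0.103 0.056] lo [0.375 0.083 0.021] hi [0.432 0.134 0.065]
scene green [306. 219.] 1443 med [ 0.597 -0.051  0.066] lo [ 0.544 -0.08   0.017] hi [ 0.661 -0.019  0.1  ]
rim (242, 3)
scene can 585 [0.6264 0.1441 0.029 ] [0.6257 0.1431] top 0.21791336000354555
scene black 682 [0.5324 0.1393 0.0455] [0.5198 0.1173] top 0.21783879731672803
scene big 685 [0.5103 0.2263 0.
[... 480 characters left out ...]
2 0.195] lo [0.598 0.115 0.173] hi [0.648 0.159 0.218]
side yellow [245. 132.] 733 med [0.522 0.101 0.193] lo [0.499 0.094 0.17 ] hi [0.547 0.132 0.217]
side yellow [395. 187.] 133 med [0.882 0.255 0.026] lo [0.87  0.228 0.02 ] hi [0.9   0.311 0.03 ]
side yellow [181. 210.] 683 med [0.399 0.097 0.047] lo [0.373 0.081 0.021] hi [0.436 0.129 0.065]
side green [305. 232.] 3357 med [ 0.608 -0.075  0.066] lo [ 0.54  -0.081  0.018] hi [ 0.66  -0.021  0.101]
rim (546, 3)
side can 1146 [0.6244 0.1438 0.0287] [0.6242 0.143 ] top 0.21812493936674698
side black 1364 [0.5262 0.1455 0.0504] [0.5206 0.1153] top 0.2183238992010344
side big 1639 [1.7531 0.6937 1.3712] [0.5131 0.1352] top 0.31426864844571034
```

View pics/crop.png

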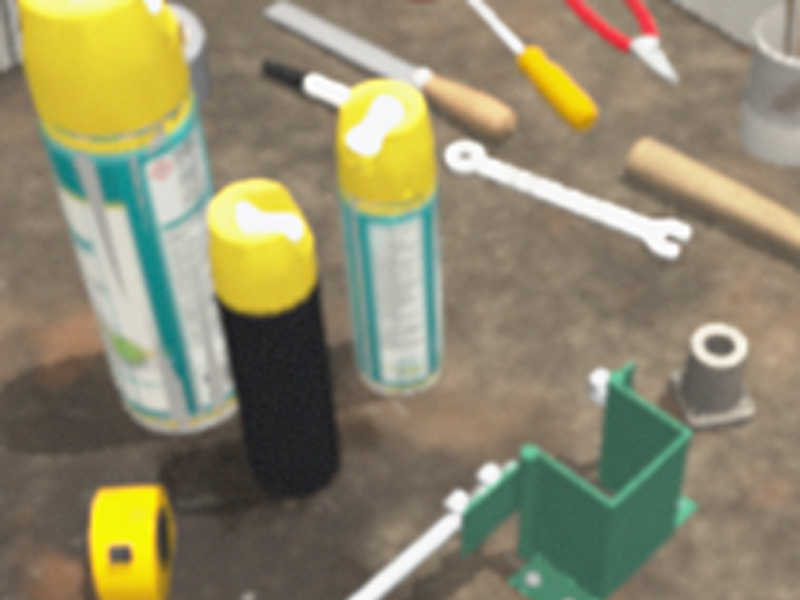

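The crop confirms it: the smaller turquoise can with a white and turquoise body at crop (390,240), with the black can to its left and the larger one behind. The keeper's mouth faces the can.

Run:
```python
from h import *
from scipy.optimize import least_squares
Q=[];B=[];
for n in('scene','side'):
    im=cv2.imread(f'pics/{n}0.png'); P=np.load(n+'.npy'); H,S,V=cv2.split(cv2.cvtColor(im,cv2.COLOR_BGR2HSV))
    z=P[...,2]; g=(H>60)&(H<85)&(S>90)&(z>.094)&(z<.104)&(np.abs(P[...,0]-.6)<.1)&(P[...,1]<.0)
    Q.append(P[g])
    x,y=P[...,0],P[...,1]
    # bolt/knob
    b=(z>.058)&(z<.088)&(x>.40)&(x<.56)&(y>-.06)&(y<.08)&~((H>60)&(H<85)&(S>90))
    B.append(P[b]); vu=np.argwhere(b); print(n,len(vu))
    dark=b&(V<70)
    for nm,m in(('dark',dark),('bright',b&(V>130))):
        if m.sum(): print(nm,m.sum(),np.round(np.percentile(P[m],[2,50,98],axis=0),4).tolist(), np.argwhere(m).mean(0))
    m=(z>.026)&(z<.034)&(abs(x-.475)<.08)&(abs(y+.085)<.07)&(V>70); print('ring',P[m].mean(0) if m.any() else '')
    m=(z>.045)&(z<.06)&(x>.66)&(x<.76)&(y>-.12)&(y<.0)&(S<90)
    if m.any(): print('bracket',np.median(P[m],0),np.percentile(P[m],[2,98],axis=0))
def seg(p,a,b):
    d=b-a;t=np.clip((p-a)@d/(d@d),0,1); return np.linalg.norm(p-a-t[:,None]*d,axis=1)
def res(v,Q):
    c,s=np.cos(v[2]),np.sin(v[2]); p=(Q[:,:2]-v[:2])@np.array([[c,-s],[s,c]])
    # centrelines
    A=[np.array(t)for t in((-.025,-.0335),(.031,-.0335),(.031,.0335),(-.025,.0335))]
    return np.maximum(np.min([seg(p,A[i],A[i+1]) for i in range(3)],0)-.001,0)
for q in(Q[0],Q[1],np.vstack(Q)):
    f=least_squares(res,[.6,-.05,-1.57],args=(q,),loss='soft_l1',f_scale=.001); print('keeper',len(q),np.round(f.x,4),f.cost)
```

```text
scene 321
dark 89 [[0.4388, -0.0376, 0.0641], [0.4434, -0.0289, 0.078], [0.4508, -0.0171, 0.0835]] [253.8988764  237.23595506]
bright 214 [[0.4575, -0.0279, 0.0695], [0.5043, -0.0209, 0.0746], [0.5492, -0.0077, 0.0808]] [235.29906542 257.74766355]
ring [ 0.49900674 -0.12959316  0.03007841]
bracket [ 0.74459411 -0.02059335  0.05343398] [[ 0.66110258 -0.07331088  0.04539553]
 [ 0.7587293  -0.00162138  0.05810196]]
side 438
dark 120 [[0.4401, -0.0384, 0.0626], [0.4469, -0.0339, 0.0749], [0.4547, -0.0236, 0.0838]] [222.29166667 204.5       ]
bright 244 [[0.4579, -0.0287, 0.0697], [0.4955, -0.0233, 0.0745], [0.5342, -0.0167, 0.0775]] [219.25819672 233.85245902]
ring [ 0.49901002 -0.12939157  0.03111024]
bracket [ 0.74749399 -0.02668049  0.05369602] [[ 0.66143578 -0.07304188  0.04515639]
 [ 0.75898793 -0.00187673  0.05862506]]
keeper 165 [ 0.6244 -0.0454 -1.4535] 7.16732510961822e-05
keeper 329 [ 0.6236 -0.046  -1.448 ] 0.0001991016708746093
keeper 494 [ 0.624  -0.0458 -1.4514] 0.00027573519566922067
```

Emit:
{"fn": "play_rows", "kwargs": {"rows": [[0, 0, -10, 0, 0, 0, 0.5], [17, -6, -20, 0, -0.2, 0, 0.5], [34, -12, -22, 0, -0.4, 0.2, 0.5], [34, -12, -22, 0.1, -0.4, 0.2, 0.5], [34, -12, -22, 0.1, -0.4, 0.2, 0.5], [34, -12, -22, 0.1, -0.4, 0.2, 0.5], [34, -12, -22, 0.1, -0.4, 0.2, 0.5], [34, -12, -22, 0.1, -0.4, 0.2, 0.5], [34, -12, -22, 0.1, -0.4, 0.2, 0.5], [34, -12, -22, 0.1, -0.4, 0.2, 0.5]]}}

```text
time: 1.15
tool_pos: [0.4344, -0.3038, 0.4647]
tool_rot: [-3.08, 0.404, 0.069]
contact_force: [0.2, -0.1, 0.0]
opening: 0.0462
grip_force: 0.0
```

```bash
cat >> h.py <<'E'
import json,os
def log():
    s=robot.observe(); D=json.load(open('log.json')) if os.path.exists('log.json') else []
    if not D: D.append([[-1.46296416,.342680331,1.5250546,0,1.27540779,-.146011848],[.13181284,-.50776792,.24305384],[-3.14005887,-.000224,.25384428]])
    D.append([list(s['qpos']),list(s['tool_pos']),list(s['tool_rot'])]); json.dump(D,open('log.json','w')); print('t',s['time'],'q',np.round(s['qpos'],3),'p',np.round(s['tool_pos'],4),'F',np.round(s['contact_force'],1)); return s
def orient(az,el):   # tool z heading az rad, el down; tool y level
    d=np.array([np.cos(el)*np.cos(az),np.cos(el)*np.sin(az),-np.sin(el)]); y=np.array([-np.sin(az),np.cos(az),0])
    return R.from_matrix(np.stack([np.cross(y,d),y,d],1))
def rel(pos,rot):
    s=robot.observe(); R0=R.from_euler('xyz',s['tool_rot'])
    print('rel cm',np.round(R0.inv().apply(np.array(pos)-s['tool_pos'])*100,2),'rv',np.round((R0.inv()*rot).as_rotvec(),3))
E
python3 - <<'E'
from h import *
log()
E
```

```text
t 1.15 q [-0.636  0.536  0.694 -0.27   2.247  0.744] p [ 0.4344 -0.3038  0.4647] F [ 0.2 -0.1  0. ]
```

Run:
```python
from h import *
rel([.55,.0,.5],orient(-1.75,1.1)); rel([.6,.2,.5],orient(-1.85,.85))
```

```text
rel cm [ 11.15 -29.98  -6.78] rv [-0.614 -0.094 -1.199]
rel cm [ 17.01 -49.7   -8.07] rv [-0.71  -0.309 -1.033]
```

Emit:
{"fn": "play_rows", "kwargs": {"rows": [[11, -30, -7, -0.6, -0.1, -1.2, 0.5], [11, -30, -7, -0.6, -0.1, -1.2, 0.5], [11, -30, -7, -0.6, -0.1, -1.2, 0.5], [11, -30, -7, -0.6, -0.1, -1.2, 0.5], [11, -30, -7, -0.6, -0.1, -1.2, 0.5], [11, -30, -7, -0.6, -0.1, -1.2, 0.5]]}}

```text
time: 1.75
tool_pos: [0.5384, -0.027, 0.4982]
tool_rot: [-3.119, 0.443, 0.952]
contact_force: [2.2, -1.2, -0.3]
opening: 0.0463
grip_force: 0.0
```

Run:
```python
from h import *
log()
```

```text
t 1.75 q [-0.004  0.521  0.642 -0.436  2.218  0.396] p [ 0.5384 -0.027   0.4982] F [ 2.2 -1.2 -0.3]
```

Emit:
{"fn": "play_rows", "kwargs": {"rows": [[0, -10, -3, -0.1, -0.3, -0.4, 0.5], [0, -10, -3, -0.1, -0.3, -0.4, 0.5], [0, -10, -3, -0.1, -0.3, -0.4, 0.5], [0, -10, -3, -0.1, -0.3, -0.4, 0.5]]}}

```text
time: 2.15
tool_pos: [0.4647, 0.0422, 0.5276]
tool_rot: [-2.933, 0.704, 1.47]
contact_force: [-0.4, 0.3, -0.3]
opening: 0.046
grip_force: 0.0
```

```bash
cat > fk.py <<'E'
from h import *
from scipy.optimize import least_squares
def fk(q,p):
    a1,b1,h,L2,b3,a3,L3,a5,b5,d=p[:10]
    Z=lambda t:R.from_euler('z',t); Y=lambda t:R.from_euler('y',t)
    r=Z(q[0]);x=r.apply([a1,b1,h]); r=r*Y(q[1]);x=x+r.apply([0,0,L2]); r=r*Y(q[2]);x=x+r.apply([a3,b3,L3])
    r=r*Z(q[3]*p[11])*Y(q[4]);x=x+r.apply([a5,b5,d]); r=r*Z(q[5]*p[12]+p[10]); return x,r
def fit():
    D=json.load(open('log.json')); best=None
    for s4 in(1,-1):
      for s6 in(1,-1):
        for y0 in (0,1.57,-1.57,3.14):
          def f(p):
            P=[*p,s4,s6]; o=[]
            for q,x,e in D:
                X,r=fk(q,P); o+=list(X-x)+list((R.from_euler('xyz',e).inv()*r).as_rotvec()*.2)
            return np.array(o+list(1e-4*np.array(p[:10])))
          g=least_squares(f,[0,0,.2,.4,0,0,.4,0,.0,.25,y0])
          if best is None or g.cost<best[0]: best=(g.cost,[*g.x,s4,s6],np.abs(g.fun).max())
    return best
if __name__=='__main__':
    log(); b=fit(); print(b[0],b[2],np.round(b[1],4)); json.dump(b[1],open('fk.json','w'))
E
python3 fk.py
```

```text
t 2.15 q [ 0.262  0.427  0.842 -0.723  2.241  0.085] p [0.4647 0.0422 0.5276] F [-0.4  0.3 -0.3]
2.7288231540172898e-09 5.062001224932439e-05 [ 0.      0.0382  0.2229  0.5062  0.0382  0.0465  0.3796  0.     -0.
  0.3011  1.5708  1.      1.    ]
```

```bash
cat > ik.py <<'E'
from fk import *
P=json.load(open('fk.json')); LO=np.array([-2.53,-.77,.04,-1,.28,-3.11]);HI=np.array([2.53,2.02,2.7,4.14,2.66,3.11])
def ik(pos,rot,q0=[.4,.6,1.3,-.6,1.6,.2]):
    def f(q):
        x,r=fk(q,P); return np.r_[x-pos,(rot.inv()*r).as_rotvec()*.3]
    best=None
    for g0 in(q0,[.4,.9,.8,-.9,1.6,.2],[.3,1.,1.,.2,1.5,-1.5],[.5,.8,1.,2.5,1.5,2.5]):
        g=least_squares(f,np.clip(g0,LO+.01,HI-.01),bounds=(LO,HI))
        if best is None or g.cost<best.cost: best=g
    return best.x,np.abs(best.fun).max()
def tcp(contact,az,el,o):
    r=orient(az,el); return np.array(contact)-r.apply([-.0095,o,.017]),r
E
python3 - <<'E'
from ik import *
for nm,c in(('start',(.625,.175,.025)),('mid',(.625,.08,.025)),('end',(.6207,-.018,.025))):
  for eld in(40,50,60):
    for azd in(-83,-90,-100,-110,-120):
      row=[]
      for o in(0,.035,.055):
        p,r=tcp(c,np.radians(azd),np.radians(eld),-o); q,e=ik(p,r); row.append((round(float(e),4),round(float(q[3]),2),round(float(q[4]),2)))
      print(nm,eld,azd,row)
E
```

```text
start 40 -83 [(0.0, -0.79, 1.45), (0.0, -0.8, 1.49), (0.0, -0.8, 1.52)]
start 40 -90 [(0.0, -0.74, 1.56), (0.0, -0.75, 1.6), (0.0, -0.76, 1.63)]
start 40 -100 [(0.0, -0.67, 1.71), (0.0, -0.69, 1.76), (0.0, -0.7, 1.79)]
start 40 -110 [(0.0, -0.61, 1.86), (0.0, -0.64, 1.91), (0.0, -0.66, 1.95)]
start 40 -120 [(0.0, -0.54, 2.01), (0.0, -0.59, 2.07), (0.0, -0.62, 2.12)]
start 50 -83 [(0.0, -0.67, 1.33), (0.0, -0.67, 1.38), (0.0, -0.67, 1.41)]
start 50 -90 [(0.0, -0.63, 1.42), (0.0, -0.63, 1.47), (0.0, -0.63, 1.51)]
start 50 -100 [(0.0, -0.56, 1.56), (0.0, -0.57, 1.61), (0.0, -0.58, 1.64)]
start 50 -110 [(0.0, -0.5, 1.69), (0.0, -0.51, 1.74), (0.0, -0.53, 1.77)]
start 50 -120 [(0.0, -0.43, 1.81), (0.0, -0.46, 1.86), (0.0, -0.47, 1.89)]
start 60 -83 [(0.0, -0.54, 1.21), (0.0, -0.53, 1.27), (0.0, -0.52, 1.3)]
start 60 -90 [(0.0, -0.5, 1.3), (0.0, -0.5, 1.35), (0.0, -0.5, 1.38)]
start 60 -100 [(0.0, -0.45, 1.41), (0.0, -0.45, 1.46), (0.0, -0.45, 1.49)]
start 60 -110 [(0.0, -0.39, 1.51), (0.0, -0.4, 1.56), (0.0, -0.41, 1.59)]
start 60 -120 [(0.0, -0.34, 1.6), (0.0, -0.35, 1.65), (0.0, -0.36, 
[... 1471 characters left out ...]
 1.05), (0.0, -0.81, 1.09), (0.0, -0.79, 1.12)]
end 50 -90 [(0.0, -0.77, 1.15), (0.0, -0.75, 1.19), (0.0, -0.74, 1.22)]
end 50 -100 [(0.0, -0.68, 1.28), (0.0, -0.68, 1.33), (0.0, -0.67, 1.35)]
end 50 -110 [(0.0, -0.61, 1.41), (0.0, -0.61, 1.46), (0.0, -0.62, 1.49)]
end 50 -120 [(0.0, -0.54, 1.54), (0.0, -0.55, 1.58), (0.0, -0.56, 1.61)]
end 60 -83 [(0.0, -0.66, 0.96), (0.0, -0.63, 1.02), (0.0, -0.62, 1.05)]
end 60 -90 [(0.0, -0.61, 1.05), (0.0, -0.59, 1.1), (0.0, -0.58, 1.13)]
end 60 -100 [(0.0, -0.55, 1.16), (0.0, -0.54, 1.22), (0.0, -0.53, 1.25)]
end 60 -110 [(0.0, -0.49, 1.28), (0.0, -0.49, 1.33), (0.0, -0.49, 1.36)]
end 60 -120 [(0.0, -0.44, 1.38), (0.0, -0.44, 1.43), (0.0, -0.44, 1.46)]
```

```bash
cat > clr.py <<'E'
from ik import *
def clear(p,r,q,cyl):
    # gripper body box + wrist tube + forearm tube sampled
    g=np.linspace
    B=np.array([[x,y,z] for x in g(-.0375,.0375,6) for y in g(-.095,.095,20) for z in g(-.049,-.15,8)])
    W=np.array([[.055*np.cos(t),.055*np.sin(t),z] for t in g(0,6.28,16) for z in g(-.15,-.36,16)])
    F=np.array([[.0095*a,b,z] for a in(-1,1) for b in (.0555-.0095,.0555+.0095,-.0555-.0095,-.0555+.0095) for z in g(-.049,.017,8)])
    pts=np.vstack([r.apply(B)+p,r.apply(W)+p,r.apply(F)+p])
    a1,b1,h,L2,b3,a3,L3=P[:7]; Z=R.from_euler('z',q[0]);x=Z.apply([a1,b1,h]);r2=Z*R.from_euler('y',q[1]);e=x+r2.apply([0,0,L2]);w=e+(r2*R.from_euler('y',q[2])).apply([a3,b3,L3])
    A=np.array([e+t*(w-e) for t in g(0,1,40)])
    out=[]
    for cx,cy,cr,ch in cyl:
        def dist(X): 
            dr=np.hypot(X[:,0]-cx,X[:,1]-cy)-cr; dz=X[:,2]-ch
            return np.where((dr<0)&(dz<0),np.maximum(dr,dz),np.hypot(np.maximum(dr,0),np.maximum(dz,0))).min()
        out.append((round(float(dist(pts)),3),round(float(dist(A)-.07),3)))
    return out,round(float(pts[:,2].min()),3)
BL=(.5215,.122,.028,.218);BG=(.505,.219,.037,.315)
E
python3 - <<'E'
from clr import *
for eld in(42,50):
  for azd in(-86,-93,-100):
    for o in(.0555,):
      for cy in(.19,.175,.1,.05,-.018):
        p,r=tcp((.624,cy,.025),np.radians(azd),np.radians(eld),-o); q,e=ik(p,r); c,zm=clear(p,r,q,[BL,BG]); print(eld,azd,cy,'black',c[0],'big',c[1],'zmin',zm,np.round(q,2) if cy in(.19,-.018) else '')
E
```

```text
42 -86 0.19 black (0.085, 0.149) big (0.04, 0.005) zmin 0.011 [ 0.49  1.15  0.84 -0.75  1.57  0.58]
42 -86 0.175 black (0.073, 0.143) big (0.039, -0.001) zmin 0.011 
42 -86 0.1 black (0.033, 0.107) big (0.034, -0.03) zmin 0.011 
42 -86 0.05 black (0.03, 0.08) big (0.034, -0.043) zmin 0.011 
42 -86 -0.018 black (0.025, 0.046) big (0.066, -0.036) zmin 0.011 [ 0.22  0.99  1.23 -0.89  1.25  0.6 ]
42 -93 0.19 black (0.088, 0.134) big (0.044, -0.01) zmin 0.011 [ 0.46  1.2   0.73 -0.71  1.68  0.61]
42 -93 0.175 black (0.079, 0.13) big (0.045, -0.015) zmin 0.011 
42 -93 0.1 black (0.037, 0.101) big (0.049, -0.032) zmin 0.011 
42 -93 0.05 black (0.039, 0.079) big (0.051, -0.036) zmin 0.011 
42 -93 -0.018 black (0.042, 0.053) big (0.081, -0.022) zmin 0.011 [ 0.2   1.03  1.13 -0.83  1.35  0.61]
42 -100 0.19 black (0.088, 0.116) big (0.049, -0.029) zmin 0.011 [ 0.44  1.25  0.61 -0.67  1.79  0.64]
42 -100 0.175 black (0.08, 0.113) big (0.049, -0.031) zmin 0.011 
42 -100 0.1 black (0.042, 0.092) big (0.061, -0.036) zmin 0.011 
42 -100 0.05 black (0.046, 0.075) big (0.07, -0.032) zmin 0.011 
42 -10
[... 593 characters left out ...]
 ]
50 -93 0.175 black (0.071, 0.134) big (0.045, -0.006) zmin 0.013 
50 -93 0.1 black (0.036, 0.104) big (0.049, -0.018) zmin 0.013 
50 -93 0.05 black (0.039, 0.084) big (0.053, -0.017) zmin 0.013 
50 -93 -0.018 black (0.042, 0.063) big (0.09, 0.004) zmin 0.013 [ 0.16  0.97  1.17 -0.72  1.27  0.53]
50 -100 0.19 black (0.088, 0.127) big (0.047, -0.013) zmin 0.013 [ 0.4   1.16  0.73 -0.57  1.67  0.64]
50 -100 0.175 black (0.077, 0.123) big (0.048, -0.014) zmin 0.013 
50 -100 0.1 black (0.039, 0.1) big (0.061, -0.016) zmin 0.013 
50 -100 0.05 black (0.046, 0.084) big (0.07, -0.009) zmin 0.013 
50 -100 -0.018 black (0.058, 0.07) big (0.101, 0.017) zmin 0.013 [ 0.14  1.01  1.09 -0.67  1.36  0.57]
```

```bash
python3 - <<'E'
from clr import *
for eld in(53,58,63):
  for azd in(-80,-88,-96):
    for o in(.03,.0555):
      s=[]
      for cy in(.19,.14,.09,.04,-.018):
        p,r=tcp((.624,cy,.027),np.radians(azd),np.radians(eld),-o); q,e=ik(p,r); c,zm=clear(p,r,q,[BL,BG]); s.append((c[0][0],c[1][0],round(c[1][1]+.07,3)))
      print(eld,azd,o,s)
E
sed -n 1,1p /dev/null
```

```text
53 -80 0.03 [(0.054, 0.01, 0.085), (0.015, 0.002, 0.059), (0.002, -0.006, 0.037), (-0.006, 0.024, 0.03), (-0.007, 0.017, 0.048)]
53 -80 0.0555 [(0.071, 0.036, 0.084), (0.039, 0.027, 0.063), (0.028, 0.019, 0.047), (0.019, 0.038, 0.043), (0.013, 0.042, 0.059)]
53 -88 0.03 [(0.063, 0.016, 0.081), (0.022, 0.014, 0.061), (0.008, 0.013, 0.047), (0.007, 0.029, 0.044), (0.005, 0.051, 0.064)]
53 -88 0.0555 [(0.077, 0.041, 0.077), (0.043, 0.04, 0.063), (0.034, 0.038, 0.054), (0.032, 0.049, 0.056), (0.03, 0.076, 0.075)]
53 -96 0.03 [(0.071, 0.019, 0.075), (0.03, 0.025, 0.062), (0.012, 0.03, 0.054), (0.018, 0.04, 0.058), (0.024, 0.079, 0.079)]
53 -96 0.0555 [(0.083, 0.045, 0.068), (0.048, 0.05, 0.062), (0.038, 0.055, 0.06), (0.043, 0.064, 0.068), (0.049, 0.097, 0.09)]
58 -80 0.03 [(0.049, 0.01, 0.081), (0.013, 0.001, 0.059), (0.002, -0.001, 0.043), (-0.006, 0.026, 0.044), (0.002, 0.03, 0.069)]
58 -80 0.0555 [(0.067, 0.036, 0.083), (0.038, 0.027, 0.065), (0.028, 0.022, 0.054), (0.019, 0.046, 0.057), (0.018, 0.052, 0.079)]
58 -88 0.03 [(0.057, 0.016, 0.08), (0.018, 0.014, 0.063), (0.008, 0.013, 0.
[... 495 characters left out ...]
02, 0.005, 0.052), (-0.006, 0.03, 0.06), (0.012, 0.046, 0.091)]
63 -80 0.0555 [(0.063, 0.036, 0.083), (0.037, 0.027, 0.069), (0.028, 0.026, 0.064), (0.019, 0.055, 0.072), (0.025, 0.067, 0.1)]
63 -88 0.03 [(0.052, 0.016, 0.08), (0.015, 0.014, 0.067), (0.008, 0.015, 0.063), (0.007, 0.044, 0.073), (0.014, 0.07, 0.102)]
63 -88 0.0555 [(0.067, 0.041, 0.082), (0.038, 0.04, 0.074), (0.034, 0.039, 0.074), (0.032, 0.061, 0.085), (0.036, 0.091, 0.113)]
63 -96 0.03 [(0.061, 0.019, 0.081), (0.021, 0.025, 0.072), (0.012, 0.03, 0.072), (0.018, 0.05, 0.085), (0.025, 0.091, 0.114)]
63 -96 0.0555 [(0.072, 0.045, 0.081), (0.041, 0.05, 0.078), (0.038, 0.055, 0.082), (0.043, 0.072, 0.097), (0.05, 0.111, 0.126)]
```

Run:
```python
from clr import *
q=robot.observe()['qpos']
a1,b1,h,L2,b3,a3,L3=P[:7]; Z=R.from_euler('z',q[0]);x=Z.apply([a1,b1,h]);r2=Z*R.from_euler('y',q[1]);e=x+r2.apply([0,0,L2]);r3=r2*R.from_euler('y',q[2])
print('elbow',e,'wrist',e+r3.apply([a3,b3,L3]))
for n in('scene','side'):
    im,X,m=cloud(n); cv2.imwrite(f'pics/{n}1.png',im[:,:,::-1])
    l=r3.inv().apply((X-e).reshape(-1,3))-[a3,b3,0]; rr=np.hypot(l[:,0],l[:,1])
    for z0 in np.arange(0,L3+.1,.04):
        k=(l[:,2]>z0)&(l[:,2]<z0+.04)&(rr<.15)
        if k.sum()>30: print(n,round(z0,2),k.sum(),np.round(np.percentile(rr[k],[5,50,90,98]),3))
```

```text
elbow [0.19248677 0.09119365 0.68369259] wrist [0.54599335 0.22558764 0.75216789]
```

View pics/side1.png

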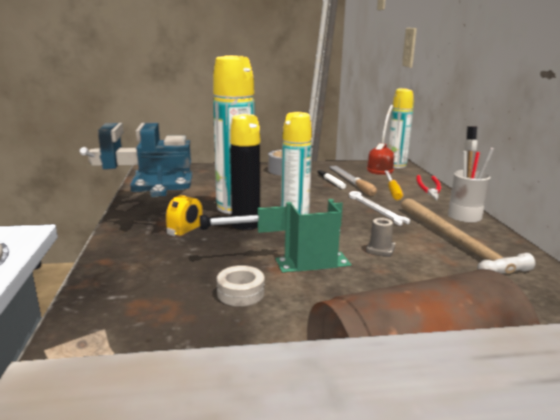

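The arm is out of the side camera's view here and the scene is unchanged. I can measure the forearm from the starting picture instead.

```bash
cat >> clr.py <<'E'
def box_clear(p,r):
    # min gap of gripper body/fingers to keeper wing/guide/wall boxes (keeper frame), positive = free
    k=R.from_euler('z',-1.4514); o=np.array([.624,-.0458,0]); g=np.linspace
    B=np.array([[x,y,z] for x in g(-.0375,.0375,16) for y in g(-.095,.095,39) for z in g(-.049,-.12,12)])
    F=np.array([[.0095*a,b,z] for a in g(-1,1,5) for b in (-.065,-.055,-.046,.046,.055,.065) for z in g(-.049,.017,20)])
    X=k.inv().apply(r.apply(np.vstack([B,F]))+p-o); out=[]
    for lo,hi in(((-.047,-.088,.048),(-.03,-.037,.092)),((-.047,.036,.048),(-.03,.06,.092)),((-.03,-.037,0),(.03,-.032,.1)),((-.03,.032,0),(.03,.037,.1))):
        d=np.maximum(np.maximum(np.array(lo)-X,X-np.array(hi)),-9); out.append(np.where((d<0).all(1),d.max(1),np.linalg.norm(np.maximum(d,0),axis=1)).min())
    return np.round(out,3)
E
python3 - <<'E'
from clr import *
q=json.load(open('log.json'))[0][0]
a1,b1,h,L2,b3,a3,L3=P[:7]; Z=R.from_euler('z',q[0]);x=Z.apply([a1,b1,h]);r2=Z*R.from_euler('y',q[1]);e=x+r2.apply([0,0,L2]);r3=r2*R.from_euler('y',q[2])
print(e,e+r3.apply([a3,b3,L3]))
for n in('scene','side'):
    X=np.load(n+'.npy')
    for nm,o,rr3,Ls,off in(('fore',e,r3,L3,[a3,b3,0]),('upper',x,r2,L2,[0,0,0])):
      l=rr3.inv().apply((X-o).reshape(-1,3))-off
      for z0 in np.arange(-.08,Ls+.1,.06):
        k=(l[:,2]>z0)&(l[:,2]<z0+.06)&(np.hypot(l[:,0],l[:,1])<.2)&((X-o).reshape(-1,3)[:,2]+o[2]>.12)
        if k.sum()>60: print(n,nm,round(z0,2),k.sum(),'x',np.round(np.percentile(l[k,0],[2,98]),3),'y',np.round(np.percentile(l[k,1],[2,98]),3))
for eld,azd in((58,-96),(50,-90),(50,-86),(47,-88),(53,-88)):
  for z0 in(.027,.032):
    c=np.array([.624,-.0458])+.030*np.array([-.1194,.9928])
    p,r=tcp((*c,z0),np.radians(azd),np.radians(eld),-.0555);qq,_=ik(p,r);cc,_=clear(p,r,qq,[BL,BG]);print(eld,azd,z0,box_clear(p,r),cc)
E
```

```text
[ 0.05628373 -0.16499098  0.69966756] [ 0.13186336 -0.50823226  0.54413409]
scene fore -0.02 4844 x [0.05  0.164] y [0.102 0.156]
scene fore 0.04 179 x [-0.03  -0.008] y [0.16  0.164]
scene upper -0.08 1076 x [0.05 0.09] y [-0.02   0.024]
scene upper -0.02 2800 x [0.045 0.066] y [0.017 0.186]
scene upper 0.04 5063 x [-0.035  0.052] y [0.045 0.194]
scene upper 0.1 1179 x [0.015 0.042] y [0.117 0.193]
scene upper 0.16 1705 x [0.015 0.042] y [0.117 0.193]
scene upper 0.22 2367 x [0.018 0.042] y [0.123 0.193]
scene upper 0.28 2881 x [0.017 0.043] y [0.137 0.194]
scene upper 0.34 2795 x [0.014 0.042] y [0.155 0.195]
scene upper 0.4 432 x [0.013 0.036] y [0.178 0.195]
side upper -0.08 522 x [0.041 0.062] y [0.112 0.189]
side upper -0.02 2010 x [0.053 0.067] y [0.122 0.189]
side upper 0.04 2495 x [0.002 0.053] y [0.132 0.197]
side upper 0.1 2098 x [0.    0.043] y [0.148 0.196]
side upper 0.16 1081 x [-0.     0.041] y [0.161 0.196]
58 -96 0.027 [ 0.006 -0.002  0.018  0.003] [(0.045, 0.079), (0.1, 0.035)]
58 -96 0.032 [0.011 0.    0.019 0.004] [(0.045, 0.082), (0.1, 0.037)]
50 -90 0.027 [0.009 0.001 0.023 0.017] [(0.032, 0.06), (0.079, -0.003)]
50 -90 0.032 [0.012 0.005 0.023 0.017] [(0.032, 0.063), (0.079, -0.001)]
50 -86 0.027 [0.007 0.004 0.023 0.019] [(0.022, 0.054), (0.063, -0.012)]
50 -86 0.032 [0.01  0.007 0.023 0.019] [(0.022, 0.057), (0.063, -0.01)]
47 -88 0.027 [0.011 0.004 0.023 0.021] [(0.027, 0.054), (0.071, -0.018)]
47 -88 0.032 [0.013 0.008 0.023 0.021] [(0.027, 0.057), (0.071, -0.015)]
53 -88 0.027 [0.006 0.002 0.02  0.014] [(0.027, 0.061), (0.072, 0.003)]
53 -88 0.032 [0.01  0.005 0.02  0.014] [(0.027, 0.064), (0.073, 0.005)]
```

```bash
sed -i 's/A=np.array(\[e+t\*(w-e)/e=e+(r2*R.from_euler("y",q[2])).apply([a3,b3,0]);A=np.array([e+t*(w-e)/; s/-.07),3/-.045),3/; s/\.0555/OO/g; s/\.065,-\.055,-\.046,\.046,\.055,\.065/-OO-.0095,-OO,-OO+.0095,OO-.0095,OO,OO+.0095/' clr.py; sed -i 's/^from ik import \*/from ik import *\nOO=.037/; s/in (--OO/in (-OO/' clr.py
cat >> clr.py <<'E'
CN=(.6252,.143,.028,.218);KO=np.array([.624,-.0458]);KX=np.array([.1194,-.9928]);BK=(.746,-.022,.034,.056);TP=(.403,.107,.04,.065)
def plan(wps,n=6,cyl=(BL,BG,CN,BK),o=-OO):
    """wps: (contact xyz, azdeg, eldeg); prints rel rows from present pose and clearances in between"""
    s=robot.observe(); p0=s['tool_pos']; R0=R.from_euler('xyz',s['tool_rot']); pp,pr=p0,R0; q=s['qpos']
    for c,az,el in wps:
        p,r=tcp(c,np.radians(az),np.radians(el),o); w=(pr.inv()*r).as_rotvec(); res=[]
        for t in np.linspace(0,1,n+1)[1:]:
            pi=pp+t*(p-pp); ri=pr*R.from_rotvec(t*w); q,e=ik(pi,ri,q); cc,zm=clear(pi,ri,q,cyl); res.append([v for a in cc for v in a]+[e,zm,*box_clear(pi,ri)])
        res=np.array(res)
        print('rel',np.round(R0.inv().apply(p-p0)*100,2),np.round((R0.inv()*r).as_rotvec(),3),'min',np.round(res[:,:2*len(cyl)].min(0),3),'ikerr',round(res[:,2*len(cyl)].max(),4),'zmin',res[:,2*len(cyl)+1].min(),'keep',np.round(res[:,-4:].min(0),3),'q4',round(q[3],2))
        pp,pr=p,r
E
python3 - <<'E'
from clr import *
plan([((.63,.215,.36),-96,58),((.63,.215,.027),-96,58),((.6285,.178,.027),-96,58)])
print()
k=lambda x,y:tuple(KO+x*KX+y*np.array([.9928,.1194]))
f=.028
d=np.array([np.cos(np.radians(-96)),np.sin(np.radians(-96))])
plan([((.63,.215,.36),-96,58),((.63,.215,.027),-96,58),((*(np.array([.6252,.143])-f*d),.027),-96,58),((*(KO-.07*KX-f*d),.027),-96,58)]+[((*(KO+x*KX-f*KX),z),az,el) for x,z,az,el in((-.04,.027,-92,56),(-.02,.028,-90,53),(-.002,.030,-88,52),(0,.03,-88,50))],n=4)
E
```

```text
rel [25.99 17.53 -5.11] [-0.209  0.143 -0.017] min [0.176 0.253 0.079 0.134 0.145 0.3   0.362 0.546] ikerr 0.0 zmin 0.35 keep [0.349 0.335 0.352 0.341] q4 -0.61
rel [47.51 22.77 19.76] [-0.209  0.143 -0.017] min [0.094 0.17  0.033 0.026 0.044 0.164 0.197 0.401] ikerr 0.0 zmin 0.017 keep [0.223 0.201 0.238 0.223] q4 -0.48
rel [44.69 23.5  22.04] [-0.209  0.143 -0.017] min [0.061 0.156 0.031 0.016 0.008 0.14  0.16  0.371] ikerr 0.0 zmin 0.017 keep [0.188 0.165 0.201 0.186] q4 -0.49

rel [25.99 17.53 -5.11] [-0.209  0.143 -0.017] min [0.179 0.253 0.085 0.134 0.145 0.3   0.362 0.546] ikerr 0.0 zmin 0.35 keep [0.349 0.335 0.352 0.342] q4 -0.61
rel [47.51 22.77 19.76] [-0.209  0.143 -0.017] min [0.094 0.17  0.033 0.026 0.044 0.164 0.197 0.401] ikerr 0.0 zmin 0.017 keep [0.224 0.202 0.238 0.223] q4 -0.48
rel [44.14 23.64 22.49] [-0.209  0.143 -0.017] min [0.055 0.153 0.031 0.014 0.002 0.135 0.153 0.365] ikerr 0.0 zmin 0.017 keep [0.18  0.158 0.194 0.179] q4 -0.5
rel [35.01 25.55 29.98] [-0.209  0.143 -0.017] min [ 0.017  0.103  0.033  0.003 -0.025  0.054  0.045  0.279] ikerr 0.0 zmin 0.017 keep [0.066 0.043 0.075 0.062] q4 -0.56
rel [32.98 25.84 31.76] [-0.251  0.103 -0.069] min [ 0.012  0.089  0.041  0.002 -0.027  0.035  0.028  0.266] ikerr 0.0 zmin 0.016 keep [0.04  0.021 0.045 0.039] q4 -0.62
rel [31.62 26.44 32.8 ] [-0.274  0.048 -0.089] min [ 0.011  0.079  0.051 -0.003 -0.024  0.024  0.016  0.257] ikerr 0.0 zmin 0.016 keep [0.023 0.009 0.03  0.028] q4 -0.69
rel [30.27 26.95 33.63] [-0.297  0.028 -0.114] min [ 0.008  0.072  0.053 -0.003 -0.024  0.017  0.009  0.25 ] ikerr 0.0 zmin 0.017 keep [0.009 0.004 0.021 0.015] q4 -0.73
rel [30.18 27.02 33.78] [-0.299 -0.007 -0.109] min [ 0.008  0.07   0.053 -0.007 -0.024  0.013  0.008  0.248] ikerr 0.0 zmin 0.018 keep [0.008 0.003 0.021 0.016] q4 -0.76
```

Run:
```python
from clr import *
for eld in(54,58,62,66):
  for azd in(-88,-96,-104,-112):
      s=[]
      for cx,cy in((.628,.171),(.622,.11),(.617,.05),(.618,.0),(.6205,-.018)):
        p,r=tcp((cx,cy,.029),np.radians(azd),np.radians(eld),-OO); q,e=ik(p,r); c,zm=clear(p,r,q,[BL,BG,CN if cy>.15 else (cx+.028*np.cos(np.radians(azd)),cy+.028*np.sin(np.radians(azd)),.028,.218)]); s.append((c[0][0],c[1][0],round(c[1][1]+.045,3),c[2][0]))
      print(eld,azd,s,box_clear(p,r))
```

```text
54 -88 [(0.051, 0.026, 0.065, 0.0), (0.014, 0.018, 0.043, 0.002), (0.007, 0.023, 0.033, 0.002), (0.006, 0.051, 0.044, 0.002), (0.009, 0.055, 0.053, 0.002)] [0.006 0.001 0.017 0.011]
54 -96 [(0.059, 0.032, 0.058, 0.002), (0.018, 0.033, 0.044, 0.002), (0.017, 0.037, 0.041, 0.002), (0.023, 0.067, 0.055, 0.002), (0.027, 0.083, 0.064, 0.002)] [ 0.009 -0.002  0.021  0.006]
54 -104 [(0.068, 0.036, 0.048, 0.0), (0.023, 0.045, 0.043, 0.002), (0.024, 0.055, 0.048, 0.002), (0.037, 0.079, 0.066, 0.002), (0.044, 0.092, 0.075, 0.002)] [ 0.014 -0.005  0.023  0.002]
54 -112 [(0.076, 0.039, 0.038, -0.001), (0.03, 0.054, 0.042, 0.002), (0.03, 0.072, 0.054, 0.002), (0.049, 0.094, 0.076, 0.002), (0.058, 0.107, 0.085, 0.002)] [ 0.019 -0.006  0.024 -0.001]
58 -88 [(0.048, 0.026, 0.065, 0.0), (0.014, 0.018, 0.047, 0.002), (0.007, 0.028, 0.043, 0.002), (0.006, 0.054, 0.059, 0.002), (0.011, 0.059, 0.069, 0.002)] [0.005 0.    0.012 0.006]
58 -96 [(0.055, 0.032, 0.06, 0.002), (0.016, 0.033, 0.05, 0.002), (0.017, 0.039, 0.052, 0.002), (0.023, 0.073, 0.07, 0.002), (0.027, 0.088, 0.08, 0.002)] [ 0.008 -0.003  0.0
[... 1163 characters left out ...]
14, 0.018, 0.058, 0.001), (0.007, 0.041, 0.067, 0.001), (0.009, 0.073, 0.091, 0.001), (0.021, 0.082, 0.102, 0.001)] [0.003 0.    0.002 0.001]
66 -96 [(0.047, 0.032, 0.067, 0.001), (0.015, 0.033, 0.064, 0.001), (0.017, 0.047, 0.075, 0.001), (0.023, 0.086, 0.1, 0.001), (0.03, 0.102, 0.111, 0.001)] [ 0.005 -0.003  0.007 -0.   ]
66 -104 [(0.054, 0.036, 0.066, 0.0), (0.017, 0.045, 0.068, 0.001), (0.024, 0.058, 0.084, 0.001), (0.037, 0.091, 0.109, 0.001), (0.044, 0.107, 0.12, 0.001)] [ 0.007 -0.004  0.011 -0.001]
66 -112 [(0.061, 0.037, 0.066, -0.001), (0.02, 0.054, 0.073, 0.001), (0.03, 0.072, 0.092, 0.001), (0.049, 0.101, 0.118, 0.001), (0.058, 0.116, 0.129, 0.001)] [ 0.009 -0.006  0.015 -0.002]
```

Run:
```python
from clr import *
plan([((.63,.215,.36),-98,61),((.63,.215,.03),-98,61),((.6300,.185,.03),-98,61)])
```

```text
rel [25.79 17.6  -5.07] [-0.188  0.199  0.006] min [0.177 0.252 0.079 0.135 0.146 0.299 0.361 0.543] ikerr 0.0 zmin 0.351 keep [0.349 0.333 0.352 0.34 ] q4 -0.55
rel [47.12 22.79 19.57] [-0.188  0.199  0.006] min [0.092 0.169 0.033 0.026 0.044 0.159 0.194 0.394] ikerr 0.0 zmin 0.021 keep [0.223 0.198 0.238 0.221] q4 -0.43
rel [44.84 23.5  21.39] [-0.188  0.199  0.006] min [0.066 0.157 0.032 0.02  0.015 0.139 0.164 0.37 ] ikerr 0.0 zmin 0.021 keep [0.195 0.17  0.209 0.191] q4 -0.44
```

Emit:
{"fn": "play_rows", "kwargs": {"rows": [[13, 9, -5, -0.1, 0.1, 0, 0.6], [25.8, 17.6, -5.1, -0.188, 0.199, 0.006, 0.6], [25.8, 17.6, -5.1, -0.188, 0.199, 0.006, 0.6], [25.8, 17.6, -5.1, -0.188, 0.199, 0.006, 0.6], [25.8, 17.6, -5.1, -0.188, 0.199, 0.006, 0.6], [25.8, 17.6, -5.1, -0.188, 0.199, 0.006, 0.6], [25.8, 17.6, -5.1, -0.188, 0.199, 0.006, 0.6], [25.8, 17.6, -5.1, -0.188, 0.199, 0.006, 0.6], [25.8, 17.6, -5.1, -0.188, 0.199, 0.006, 0.6]]}}

```text
time: 3.15
tool_pos: [0.6707, 0.224, 0.3713]
tool_rot: [3.14, 0.505, 1.425]
contact_force: [0.6, -0.1, 1.3]
opening: 0.0548
grip_force: 0.0
```

Run:
```python
from clr import *
log(); im,X,m=cloud('scene'); cv2.imwrite('pics/scene2.png',im[:,:,::-1])
plan([((.63,.215,.03),-98,61),((.6300,.185,.03),-98,61)])
```

```text
t 3.15 q [ 0.392  0.975  0.133 -0.553  2.228  0.236] p [0.6707 0.224  0.3713] F [ 0.6 -0.1  1.3]
rel [16.27 -0.29 29.09] [ 0.001 -0.003 -0.006] min [0.092 0.169 0.033 0.026 0.043 0.159 0.194 0.394] ikerr 0.0 zmin 0.021 keep [0.223 0.198 0.238 0.22 ] q4 -0.43
rel [13.67  0.14 30.52] [ 0.001 -0.003 -0.006] min [0.066 0.157 0.032 0.02  0.015 0.139 0.164 0.37 ] ikerr 0.0 zmin 0.021 keep [0.195 0.17  0.209 0.191] q4 -0.44
```

View pics/scene2.png

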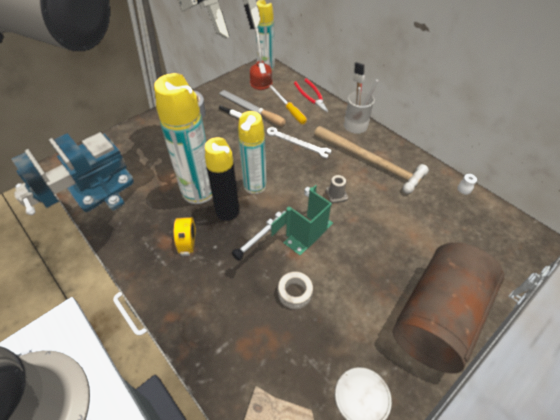

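The hand is above and behind the can at (215,15), and all things are unmoved. Before lowering it, check what lies low where the fingers come down.

Run:
```python
from clr import *
X=np.load('scene.npy'); Y=np.load('side.npy')
for x0 in np.arange(.58,.80,.04):
    o=[]
    for y0 in np.arange(-.02,.36,.04):
        m=max([np.nanmax(np.r_[0,A[(A[...,0]>=x0)&(A[...,0]<x0+.04)&(A[...,1]>=y0)&(A[...,1]<y0+.04)][:,2]]) for A in(X,Y)]); o.append(int(m*1000))
    print(round(x0,2),o)
```

```text
0.58 [100, 4, 3, 218, 219, 4, 3, 3, 3, 3]
0.62 [103, 5, 3, 219, 219, 3, 4, 2, 1, 2]
0.66 [102, 3, 4, 4, 4, 4, 3, 4, 4, 3]
0.7 [57, 3, 3, 4, 4, 4, 5, 3, 3, 4]
0.74 [59, 4, 4, 3, 5, 4, 10, 12, 18, 19]
0.78 [12, 3, 4, 3, 10, 11, 13, 26, 25, 25]
```

Emit:
{"fn": "play_rows", "kwargs": {"rows": [[4, -0.1, 7.3, 0, 0, 0, 0.6], [6.1, -0.1, 10.9, 0, 0, 0, 0.6], [8.1, -0.2, 14.6, 0, 0, 0, 0.6], [10.2, -0.2, 18.2, 0, 0, 0, 0.6], [12.2, -0.2, 21.8, 0, 0, 0, 0.6], [14.2, -0.3, 25.5, 0, 0, 0, 0.6], [16.3, -0.3, 29.1, 0, 0, 0, 0.6], [16.3, -0.3, 29.1, 0, 0, 0, 0.6], [16.3, -0.3, 29.1, 0, 0, 0, 0.6], [15.4, -0.2, 29.6, 0, 0, 0, 0.6], [14.6, 0, 30.1, 0, 0, 0, 0.6], [13.7, 0.1, 30.5, 0, 0, 0, 0.6], [13.7, 0.1, 30.5, 0, 0, 0, 0.6]]}}

```text
time: 4.5
tool_pos: [0.6685, 0.1957, 0.0402]
tool_rot: [3.138, 0.504, 1.424]
contact_force: [0.7, 0.1, 0.1]
opening: 0.0552
grip_force: 0.0
```

Run:
```python
from clr import *
s=log(); im,X,m=cloud('scene'); cv2.imwrite('pics/scene3.png',im[:,:,::-1])
im,X,m=cloud('side'); cv2.imwrite('pics/side3.png',im[:,:,::-1])
print('contact pt',np.round(R.from_euler('xyz',s['tool_rot']).apply([-.0095,-.037,.017])+s['tool_pos'],4))
d=np.array([np.cos(np.radians(-98)),np.sin(np.radians(-98))]);f=.028
for t in(0,.25,.5,.75,1):
    c=np.array([.6252,.143])*(1-t)+t*(KO-.075*KX)
    plan([((*(c-f*d),.03),-98,61)],n=1)
```

```text
t 4.5 q [ 0.359  1.015  0.943 -0.442  1.454  0.617] p [0.6685 0.1957 0.0402] F [0.7 0.1 0.1]
contact pt [0.6295 0.1847 0.0298]
rel [-1.37  0.21  0.64] [ 0.    -0.002 -0.004] min [0.054 0.152 0.035 0.017 0.002 0.13  0.15  0.359] ikerr 0.0 zmin 0.021 keep [0.181 0.155 0.194 0.177] q4 -0.45
rel [-3.88  0.37  2.03] [ 0.    -0.002 -0.004] min [ 0.032  0.141  0.036  0.014 -0.02   0.111  0.123  0.337] ikerr 0.0 zmin 0.021 keep [0.152 0.127 0.166 0.149] q4 -0.46
rel [-6.39  0.52  3.41] [ 0.    -0.002 -0.004] min [ 0.019  0.129  0.038  0.012 -0.023  0.093  0.096  0.317] ikerr 0.0 zmin 0.021 keep [0.124 0.099 0.137 0.12 ] q4 -0.47
rel [-8.9   0.68  4.79] [ 0.    -0.002 -0.004] min [ 0.018  0.119  0.039  0.013 -0.024  0.075  0.07   0.298] ikerr 0.0 zmin 0.021 keep [0.097 0.071 0.109 0.092] q4 -0.49
rel [-11.41   0.84   6.18] [ 0.    -0.002 -0.004] min [ 0.02   0.109  0.044  0.017 -0.026  0.059  0.046  0.28 ] ikerr 0.0 zmin 0.021 keep [0.07  0.044 0.08  0.064] q4 -0.5
```

View pics/side3.png

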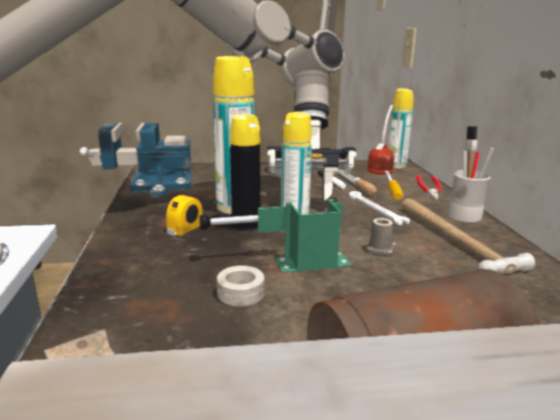

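The hand is down behind the can: one finger shows at (328,183), the other is hidden behind the can at (298,180), and the forearm clears the large can. Now I push the first part slowly.

Emit:
{"fn": "play_rows", "kwargs": {"rows": [[-0.7, 0.1, 0.3, 0, 0, 0, 0.6], [-1.2, 0.2, 0.6, 0, 0, 0, 0.6], [-1.5, 0.22, 0.7, 0, 0, 0, 0.6], [-1.8, 0.24, 0.87, 0, 0, 0, 0.6], [-2.1, 0.26, 1.04, 0, 0, 0, 0.6], [-2.4, 0.28, 1.2, 0, 0, 0, 0.6], [-2.7, 0.3, 1.37, 0, 0, 0, 0.6], [-3.0, 0.31, 1.54, 0, 0, 0, 0.6], [-3.3, 0.33, 1.7, 0, 0, 0, 0.6], [-3.6, 0.35, 1.87, 0, 0, 0, 0.6], [-3.9, 0.37, 2.03, 0, 0, 0, 0.6], [-4.2, 0.39, 2.2, 0, 0, 0, 0.6], [-4.5, 0.41, 2.37, 0, 0, 0, 0.6], [-4.8, 0.43, 2.53, 0, 0, 0, 0.6], [-5.1, 0.45, 2.7, 0, 0, 0, 0.6]]}}

```text
time: 6.1
tool_pos: [0.6641, 0.1397, 0.0396]
tool_rot: [3.14, 0.504, 1.427]
contact_force: [0.7, 0.7, -1.2]
opening: 0.0551
grip_force: 0.4
```

```bash
cat > can.py <<'E'
from clr import *
def can(guess,save=None):
    C=[]
    for n in('scene','side'):
        im,X,m=cloud(n); hsv=cv2.cvtColor(im,cv2.COLOR_RGB2HSV); H,S,V=cv2.split(hsv)
        if save: cv2.imwrite(f'pics/{n}{save}.png',im[:,:,::-1])
        near=(np.hypot(X[...,0]-guess[0],X[...,1]-guess[1])<.045)
        for nm,k,rr in(('cap',near&(X[...,2]>.172)&(X[...,2]<.2)&(H>18)&(H<35)&(S>120),.0265),('body',near&(X[...,2]>.11)&(X[...,2]<.15),.028)):
            q=X[k]
            if len(q)<60: continue
            cam=np.array(m['origin'])[:2]; c0=np.median(q[:,:2],0); c0=c0+.02*(c0-cam)/np.linalg.norm(c0-cam)
            g=least_squares(lambda p:np.hypot(*(q[:,:2]-p[:2]).T)-rr,c0,loss='soft_l1',f_scale=.001)
            dd=g.x-KO; C.append((n,nm,len(q),np.round(g.x,4),'keeper',np.round([dd@KX,dd@[.9928,.1194]],4)))
    for c in C: print(*c)
    s=robot.observe(); print('contact pt',np.round(R.from_euler('xyz',s['tool_rot']).apply([-.0095,-OO,.017])+s['tool_pos'],4),'t',s['time'],'F',np.round(s['contact_force'],1))
E
python3 - <<'E'
from can import *
s=robot.observe(); c=R.from_euler('xyz',s['tool_rot']).apply([-.0095,-OO,.017])+s['tool_pos']; can(c[:2]-[0.004,.028])
E
```

```text
scene cap 278 [0.616  0.1021] keeper [-0.1478  0.0097]
scene body 331 [0.6158 0.1023] keeper [-0.1481  0.0096]
side cap 465 [0.614  0.1011] keeper [-0.147   0.0076]
side body 643 [0.6143 0.1016] keeper [-0.1475  0.008 ]
contact pt [0.6252 0.1283 0.0293] t 6.2 F [ 0.3 -0.1  1.1]
```

Emit:
{"fn": "play_rows", "kwargs": {"rows": [[0.8, 0, -0.4, 0, 0, 0, 0.6], [1.8, -0.4, -1.1, -0.03, 0, -0.06, 0.6], [1.84, -0.69, -1.09, -0.068, 0, -0.126, 0.8], [1.84, -0.69, -1.09, -0.068, 0, -0.126, 0.8], [1.84, -0.69, -1.09, -0.068, 0, -0.126, 0.8], [1.84, -0.69, -1.09, -0.068, 0, -0.126, 0.8], [1.3, -0.68, -0.8, -0.068, 0, -0.126, 0.8], [0.83, -0.68, -0.53, -0.068, 0, -0.126, 0.8], [0.54, -0.62, -0.37, -0.068, 0, -0.126, 0.8], [0.25, -0.56, -0.21, -0.068, 0, -0.126, 0.8], [-0.04, -0.5, -0.05, -0.068, 0, -0.126, 0.8], [-0.33, -0.44, 0.11, -0.068, 0, -0.126, 0.8], [-0.62, -0.38, 0.27, -0.068, 0, -0.126, 0.8], [-0.91, -0.32, 0.43, -0.068, 0, -0.126, 0.8], [-1.2, -0.26, 0.59, -0.068, 0, -0.126, 0.8], [-1.49, -0.2, 0.75, -0.068, 0, -0.126, 0.8], [-1.78, -0.14, 0.91, -0.068, 0, -0.126, 0.8], [-2.07, -0.08, 1.07, -0.068, 0, -0.126, 0.8]]}}

```text
time: 8.0
tool_pos: [0.6601, 0.1168, 0.0403]
tool_rot: [3.141, 0.505, 1.571]
contact_force: [0.2, 0.4, -0.7]
opening: 0.0733
grip_force: 0.4
```

```bash
OO=.0463 python3 - <<'E'
from can import *
s=robot.observe(); c=R.from_euler('xyz',s['tool_rot']).apply([-.0095,-OO,.017])+s['tool_pos']; can(c[:2]-[0.0,.028]); print(s['opening'],s['tool_rot'])
E
```

```text
scene cap 285 [0.6141 0.0718] keeper [-0.1179  0.0042]
scene body 339 [0.6141 0.0722] keeper [-0.1183  0.0043]
side cap 492 [0.6128 0.0704] keeper [-0.1167  0.0027]
side body 685 [0.6128 0.071 ] keeper [-0.1173  0.0028]
contact pt [0.6138 0.0999 0.0301] t 8.1 F [0.8 0.4 0.4]
0.07333569361059258 [3.14088352 0.50454778 1.57127731]
```

```bash
OO=.0463 python3 - <<'E'
from clr import *
CN=(.6135,.0715,.028,.218); BK=(.746,-.022,.034,.056)
u=np.array([np.cos(np.radians(-87)),np.sin(np.radians(-87))])
W=[((*(np.array([.6122,.0715])-.0285*u),.03),-87,61)]
for x,y in((-.085,.002),(-.05,0.)):
    c=KO+x*KX+y*np.array([.9928,.1194])-np.array([.0015,0]); W.append(((*(c-.028*u),.03),-87,61))
plan(W,cyl=(BL,BG,CN,BK),n=4)
E
```

```text
rel [ 0.22 -0.41 -0.11] [-0.025 -0.001 -0.046] min [0.011 0.123 0.014 0.004 0.002 0.142 0.093 0.317] ikerr 0.0 zmin 0.021 keep [0.106 0.096 0.12  0.116] q4 -0.53
rel [-2.69 -0.19  1.5 ] [-0.025 -0.001 -0.046] min [ 0.011  0.108  0.015  0.004 -0.025  0.116  0.065  0.298] ikerr 0.0 zmin 0.021 keep [0.075 0.068 0.087 0.085] q4 -0.55
rel [-5.75  0.03  3.19] [-0.025 -0.001 -0.046] min [ 0.012  0.096  0.031  0.006 -0.027  0.089  0.032  0.276] ikerr 0.0 zmin 0.021 keep [0.042 0.036 0.054 0.052] q4 -0.56
```

Run:
```python
from clr import *
q=robot.observe()['qpos']
a1,b1,h,L2,b3,a3,L3=P[:7]; Z=R.from_euler('z',q[0]);x=Z.apply([a1,b1,h]);r2=Z*R.from_euler('y',q[1]);e=x+r2.apply([0,0,L2]);r3=r2*R.from_euler('y',q[2])
for n in('scene','side'):
    im,X,m=cloud(n); cv2.imwrite(f'pics/{n}4.png',im[:,:,::-1])
    l=r3.inv().apply((X-e).reshape(-1,3))-[a3,b3,0]; rr=np.hypot(l[:,0],l[:,1])
    for z0 in np.arange(-.04,L3+.1,.04):
        k=(l[:,2]>z0)&(l[:,2]<z0+.04)&(rr<.075)
        if k.sum()>30: print(n,round(z0,2),k.sum(),np.round(np.percentile(rr[k],[5,50,90]),3),'x',np.round(np.percentile(l[k,0],[2,98]),3),'y',np.round(np.percentile(l[k,1],[2,98]),3))
```

```text
scene -0.04 1084 [0.009 0.066 0.074] x [-0.021  0.013] y [-0.073  0.073]
scene 0.0 297 [0.066 0.069 0.074] x [-0.021  0.005] y [-0.074 -0.065]
scene 0.04 660 [0.024 0.05  0.069] x [-0.053  0.018] y [-0.067 -0.012]
scene 0.08 1332 [0.031 0.053 0.066] x [-0.057  0.024] y [-0.052 -0.016]
scene 0.12 1223 [0.038 0.053 0.063] x [-0.059  0.033] y [-0.052 -0.017]
scene 0.16 1126 [0.044 0.052 0.059] x [-0.052  0.041] y [-0.058 -0.017]
scene 0.2 1161 [0.047 0.061 0.068] x [-0.061  0.067] y [-0.069  0.028]
scene 0.24 679 [0.059 0.063 0.071] x [-0.058  0.073] y [-0.068  0.026]
scene 0.28 134 [0.053 0.06  0.063] x [-0.036  0.071] y [-0.057 -0.   ]
scene 0.32 1360 [0.021 0.053 0.066] x [-0.057  0.054] y [-0.066  0.03 ]
scene 0.36 1039 [0.042 0.069 0.072] x [-0.064  0.066] y [-0.071  0.019]
scene 0.4 89 [0.059 0.066 0.07 ] x [-0.058  0.038] y [-0.068 -0.034]
side 0.08 40 [0.029 0.031 0.034] x [0.024 0.031] y [-0.027  0.008]
side 0.12 468 [0.033 0.04  0.046] x [0.004 0.038] y [-0.048  0.008]
side 0.16 909 [0.042 0.047 0.052] x [-0.018  0.045] y [-0.058  0.024]
side 0.2 1329 [0.044 0.058 0.066] x [-0.04   0.061] y [-0.069  0.028]
side 0.24 891 [0.043 0.06  0.067] x [-0.053  0.07 ] y [-0.068  0.04 ]
side 0.28 396 [0.041 0.053 0.06 ] x [-0.034  0.034] y [-0.055  0.043]
side 0.32 1579 [0.016 0.051 0.066] x [-0.053  0.056] y [-0.067  0.041]
side 0.36 1209 [0.049 0.068 0.072] x [-0.064  0.064] y [-0.071  0.022]
side 0.4 254 [0.052 0.063 0.068] x [-0.055  0.04 ] y [-0.067 -0.035]
```

View pics/side4.png

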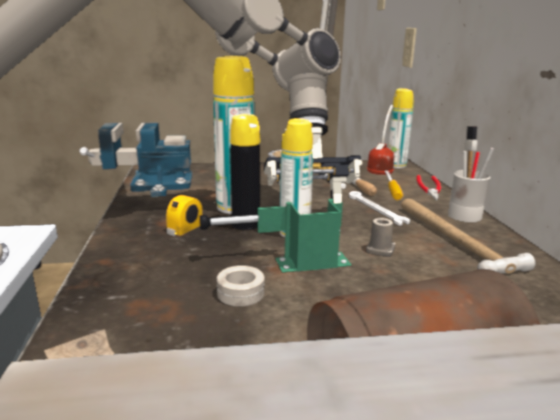

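```bash
cat >> clr.py <<'E'
def fore(q,cyl=BG):
    a1,b1,h,L2,b3,a3,L3=P[:7]; Z=R.from_euler('z',q[0]);x=Z.apply([a1,b1,h]);r2=Z*R.from_euler('y',q[1]);r3=r2*R.from_euler('y',q[2]);e=x+r2.apply([0,0,L2])+r3.apply([a3,b3,0])
    zs=np.array([.04,.08,.12,.16,.2,.24,.27,.3,.34,.38]); rs=np.array([.05,.04,.045,.052,.068,.07,.068,.06,.066,.072])
    out=[]
    for z,rr in zip(zs,rs):
        t=np.linspace(0,2*np.pi,60); X=e+r3.apply(np.c_[rr*np.cos(t),rr*np.sin(t),0*t+z]); dr=np.hypot(X[:,0]-cyl[0],X[:,1]-cyl[1])-cyl[2]; dz=X[:,2]-cyl[3]
        out.append(np.where((dr<0)&(dz<0),np.maximum(dr,dz),np.hypot(np.maximum(dr,0),np.maximum(dz,0))).min())
    return round(min(out),4),zs[int(np.argmin(out))]
E
OO=.0463 python3 - <<'E'
from clr import *
print('now',fore(robot.observe()['qpos']))
for az in(-87,-91):
  for el in(58,61,64,67):
    u=np.array([np.cos(np.radians(az)),np.sin(np.radians(az))]); o=[]
    for x in(-.117,-.1,-.08,-.06,-.04,-.02,-.003):
        c=KO+x*KX; p,r=tcp((*(c-.028*u),.03),np.radians(az),np.radians(el),-OO); q,e=ik(p,r); o.append(fore(q)[0])
    print(az,el,o)
for n in('scene','side'):
    im=cv2.imread(f'pics/{n}0.png'); X=np.load(n+'.npy'); k=(np.hypot(X[...,0]-.505,X[...,1]-.22)<.05)&(X[...,2]>.30); print(np.nanmax(X[k][:,2]),np.round(np.percentile(X[k],[1,99],axis=0),3))
E
```

```text
now (np.float64(-0.005), np.float64(0.27))
-87 58 [np.float64(-0.0138), np.float64(-0.0175), np.float64(-0.0177), np.float64(-0.0145), np.float64(-0.0108), np.float64(-0.0039), np.float64(0.0024)]
-87 61 [np.float64(-0.0124), np.float64(-0.0112), np.float64(-0.0097), np.float64(-0.0066), np.float64(-0.003), np.float64(0.0045), np.float64(0.0139)]
-87 64 [np.float64(-0.0048), np.float64(-0.0037), np.float64(-0.0023), np.float64(0.0012), np.float64(0.0072), np.float64(0.0164), np.float64(0.0263)]
-87 67 [np.float64(0.0021), np.float64(0.0031), np.float64(0.0053), np.float64(0.0102), np.float64(0.0182), np.float64(0.0287), np.float64(0.039)]
-91 58 [np.float64(-0.0106), np.float64(-0.0091), np.float64(-0.0076), np.float64(-0.0058), np.float64(-0.002), np.float64(0.0013), np.float64(0.0085)]
-91 61 [np.float64(-0.0059), np.float64(-0.0073), np.float64(-0.0067), np.float64(-0.0035), np.float64(0.0028), np.float64(0.0126), np.float64(0.02)]
-91 64 [np.float64(-0.0073), np.float64(-0.0054), np.float64(-0.0025), np.float64(0.0029), np.float64(0.0115), np.float64(0.0225), np.float64(0.0324)]
-91 67 [np.float64(-0.0004), np.float64(0.0009), np.float64(0.005), np.float64(0.0124), np.float64(0.0221), np.float64(0.0337), np.float64(0.0442)]
0.31704493615524576 [[0.473 0.188 0.3  ]
 [0.537 0.251 0.317]]
0.31731727366909646 [[0.472 0.187 0.3  ]
 [0.538 0.247 0.317]]
```

Run:
```python
from clr import *
for o in(0,.0463,.0555):
 for az in(-80,-84,-87,-92,-97,-103):
    u=np.array([np.cos(np.radians(az)),np.sin(np.radians(az))]); s=[]
    for x in(-.117,-.1,-.08,-.06,-.04,-.003):
        c=KO+x*KX; p,r=tcp((*(c-.028*u),.036),np.radians(az),np.radians(64),-o); q,e=ik(p,r); s.append(round(float(fore(q)[0]),4))
    print(o,az,s)
```

```text
0 -80 [-0.0253, -0.0247, -0.0218, -0.0172, -0.0103, 0.0116]
0 -84 [-0.0174, -0.019, -0.0181, -0.0132, -0.0046, 0.0189]
0 -87 [-0.008, -0.0095, -0.0084, -0.004, 0.0037, 0.0253]
0 -92 [-0.0026, -0.0018, -0.001, 0.0022, 0.0076, 0.0284]
0 -97 [-0.0053, -0.0042, -0.0012, 0.0041, 0.0131, 0.0293]
0 -103 [-0.0001, 0.0009, 0.0024, 0.0065, 0.0137, 0.0338]
0.0463 -80 [-0.0046, -0.0038, -0.0027, 0.0003, 0.0071, 0.0261]
0.0463 -84 [0.0003, -0.0009, 0.0006, 0.006, 0.0111, 0.027]
0.0463 -87 [-0.0001, 0.0009, 0.0023, 0.0054, 0.011, 0.0292]
0.0463 -92 [-0.0036, -0.0023, 0.0014, 0.0073, 0.0163, 0.036]
0.0463 -97 [0.0051, 0.0063, 0.0089, 0.0139, 0.0209, 0.0398]
0.0463 -103 [0.0016, 0.0047, 0.0105, 0.0186, 0.0283, 0.0497]
0.0555 -80 [-0.0026, -0.0041, -0.0022, 0.0027, 0.0105, 0.025]
0.0555 -84 [-0.0003, 0.0008, 0.0019, 0.0044, 0.0099, 0.0277]
0.0555 -87 [-0.0024, -0.0014, 0.0008, 0.0046, 0.0119, 0.0318]
0.0555 -92 [0.0029, 0.003, 0.006, 0.0125, 0.0193, 0.0365]
0.0555 -97 [0.0022, 0.0038, 0.0078, 0.0139, 0.0227, 0.0427]
0.0555 -103 [0.006, 0.0092, 0.0155, 0.0238, 0.0337, 0.0518]
```

```bash
OO=.0463 python3 - <<'E'
from clr import *
CN=(.6135,.0715,.028,.218)
u=np.array([np.cos(np.radians(-89)),np.sin(np.radians(-89))])
W=[((*(np.array([.612,.0715])-.034*u),.035),-89,64),((*(np.array([.612,.0715])-.0285*u),.035),-89,64)]
for x,y in((-.085,.002),(-.05,0.)):
    c=KO+x*KX+y*np.array([.9928,.1194])-np.array([.0015,0]); W.append(((*(c-.028*u),.035),-89,64))
plan(W,cyl=(BL,BG,CN,BK),n=4)
E
```

```text
rel [ 0.2  -0.27 -0.76] [-0.007  0.051 -0.015] min [0.013 0.125 0.019 0.009 0.003 0.142 0.094 0.318] ikerr 0.0 zmin 0.022 keep [0.109 0.097 0.122 0.118] q4 -0.47
rel [-0.28 -0.26 -0.5 ] [-0.007  0.051 -0.015] min [0.013 0.126 0.019 0.014 0.002 0.138 0.094 0.317] ikerr 0.0 zmin 0.027 keep [0.106 0.096 0.12  0.116] q4 -0.47
rel [-3.18 -0.03  1.11] [-0.007  0.051 -0.015] min [ 0.013  0.113  0.021  0.015 -0.026  0.112  0.061  0.296] ikerr 0.0 zmin 0.027 keep [0.075 0.064 0.088 0.083] q4 -0.49
rel [-6.25  0.19  2.8 ] [-0.007  0.051 -0.015] min [ 0.015  0.104  0.038  0.02  -0.026  0.089  0.028  0.275] ikerr 0.0 zmin 0.027 keep [0.041 0.032 0.055 0.048] q4 -0.5
```

Emit:
{"fn": "play_rows", "kwargs": {"rows": [[0.4, -0.2, -0.6, 0, 0, 0, 0.8], [0.2, -0.27, -0.76, -0.007, 0.051, -0.015, 0.8], [0.2, -0.27, -0.76, -0.007, 0.051, -0.015, 0.8], [-0.28, -0.26, -0.5, -0.007, 0.051, -0.015, 0.8], [-0.57, -0.24, -0.34, -0.007, 0.051, -0.015, 0.8], [-0.86, -0.21, -0.18, -0.007, 0.051, -0.015, 0.8], [-1.15, -0.19, -0.02, -0.007, 0.051, -0.015, 0.8], [-1.44, -0.17, 0.14, -0.007, 0.051, -0.015, 0.8], [-1.73, -0.14, 0.3, -0.007, 0.051, -0.015, 0.8], [-2.02, -0.12, 0.46, -0.007, 0.051, -0.015, 0.8], [-2.31, -0.1, 0.62, -0.007, 0.051, -0.015, 0.8], [-2.6, -0.07, 0.79, -0.007, 0.051, -0.015, 0.8], [-2.89, -0.05, 0.95, -0.007, 0.051, -0.015, 0.8], [-3.18, -0.03, 1.11, -0.007, 0.051, -0.015, 0.8]]}}

```text
time: 9.6
tool_pos: [0.6598, 0.0836, 0.0459]
tool_rot: [-3.141, 0.454, 1.588]
contact_force: [0.1, 0.6, 0.4]
opening: 0.0737
grip_force: 0.6
```

```bash
OO=.0463 python3 - <<'E'
from can import *
s=robot.observe(); c=R.from_euler('xyz',s['tool_rot']).apply([-.0095,-OO,.017])+s['tool_pos']; can(c[:2]-[0.0,.028]); print(s['opening'],s['tool_rot'])
E
```

```text
scene cap 289 [0.6126 0.0386] keeper [-0.0852 -0.0012]
scene body 377 [0.6123 0.0391] keeper [-0.0857 -0.0014]
side cap 529 [0.6113 0.0379] keeper [-0.0846 -0.0026]
side body 730 [0.6115 0.0383] keeper [-0.0849 -0.0024]
contact pt [0.6137 0.0664 0.0348] t 9.7 F [-0.4 -0.3  0.3]
0.07369565141019939 [-3.14140463  0.4536217   1.58820789]
```

```bash
OO=.0463 python3 - <<'E'
from clr import *
CN=(.612,.0385,.028,.218)
az=-85
u=np.array([np.cos(np.radians(az)),np.sin(np.radians(az))])
W=[((*(np.array([.610,.0385])-.034*u),.035),az,64),((*(np.array([.610,.0385])-.0285*u),.035),az,64)]
for x,y in((-.045,.0),(-.02,0.)):
    c=KO+x*KX+y*np.array([.9928,.1194])-np.array([.002,0]); W.append(((*(c-.028*u),.035),az,64))
plan(W,cyl=(BL,BG,CN,BK),n=4)
E
```

```text
rel [ 0.82 -0.79 -0.43] [-0.031  0.    -0.063] min [0.004 0.111 0.019 0.011 0.003 0.139 0.065 0.298] ikerr 0.0 zmin 0.026 keep [0.075 0.066 0.089 0.085] q4 -0.5
rel [ 0.33 -0.75 -0.19] [-0.031  0.    -0.063] min [0.004 0.109 0.02  0.011 0.002 0.138 0.07  0.302] ikerr 0.0 zmin 0.027 keep [0.073 0.069 0.086 0.087] q4 -0.5
rel [-3.29 -0.15  1.58] [-0.031  0.    -0.063] min [ 0.005  0.099  0.032  0.014 -0.025  0.107  0.031  0.277] ikerr 0.0 zmin 0.027 keep [0.034 0.032 0.048 0.046] q4 -0.52
rel [-5.52  0.11  2.67] [-0.031  0.    -0.063] min [ 0.008  0.095  0.057  0.029 -0.025  0.091  0.009  0.264] ikerr 0.0 zmin 0.027 keep [0.016 0.015 0.024 0.022] q4 -0.52
```

```bash
OO=.0463 python3 - <<'E'
from clr import *
CN=(.612,.0385,.028,.218)
az=-88
u=np.array([np.cos(np.radians(az)),np.sin(np.radians(az))])
W=[((*(np.array([.6085,.0385])-.035*u),.035),az,64),((*(np.array([.6085,.0385])-.029*u),.035),az,64)]
for x,y in((-.045,.0),):
    c=KO+x*KX+y*np.array([.9928,.1194])-np.array([.003,0]); W.append(((*(c-.028*u),.035),az,64))
plan(W,cyl=(BL,BG,CN,BK),n=4)
E
```

```text
rel [ 0.71 -0.67 -0.37] [-0.008  0.    -0.016] min [0.007 0.113 0.022 0.014 0.003 0.139 0.064 0.297] ikerr 0.0 zmin 0.026 keep [0.076 0.066 0.089 0.085] q4 -0.49
rel [ 0.17 -0.65 -0.11] [-0.008  0.    -0.016] min [0.007 0.111 0.023 0.014 0.002 0.138 0.066 0.299] ikerr 0.0 zmin 0.027 keep [0.074 0.065 0.087 0.085] q4 -0.49
rel [-3.49 -0.01  1.68] [-0.008  0.    -0.016] min [ 0.009  0.102  0.033  0.018 -0.025  0.108  0.026  0.274] ikerr 0.0 zmin 0.027 keep [0.036 0.029 0.049 0.044] q4 -0.51
```

Emit:
{"fn": "play_rows", "kwargs": {"rows": [[0.7, 0, -0.4, 0, 0, 0, 0.8], [0.71, -0.67, -0.37, -0.008, 0, -0.016, 0.8], [0.71, -0.67, -0.37, -0.008, 0, -0.016, 0.8], [0.17, -0.65, -0.11, -0.008, 0, -0.016, 0.8], [-0.14, -0.6, 0.04, -0.008, 0, -0.016, 0.8], [-0.44, -0.54, 0.19, -0.008, 0, -0.016, 0.8], [-0.75, -0.49, 0.34, -0.008, 0, -0.016, 0.8], [-1.05, -0.44, 0.49, -0.008, 0, -0.016, 0.8], [-1.36, -0.38, 0.64, -0.008, 0, -0.016, 0.8], [-1.66, -0.33, 0.79, -0.008, 0, -0.016, 0.8], [-1.97, -0.28, 0.94, -0.008, 0, -0.016, 0.8], [-2.27, -0.22, 1.08, -0.008, 0, -0.016, 0.8], [-2.58, -0.17, 1.23, -0.008, 0, -0.016, 0.8]]}}

```text
time: 11.0
tool_pos: [0.6586, 0.055, 0.0461]
tool_rot: [-3.142, 0.454, 1.606]
contact_force: [1.2, 1.1, 0.5]
opening: 0.0734
grip_force: 0.5
```

```bash
OO=.0463 python3 - <<'E'
from can import *
s=robot.observe(); c=R.from_euler('xyz',s['tool_rot']).apply([-.0095,-OO,.017])+s['tool_pos']; can(c[:2]-[0.0,.028],'5'); print(s['opening'],s['tool_rot'])
E
```

```text
scene cap 294 [0.613  0.0084] keeper [-0.0551 -0.0044]
scene body 393 [0.6126 0.0092] keeper [-0.056  -0.0047]
side cap 562 [0.6118 0.0076] keeper [-0.0545 -0.0057]
side body 776 [0.6119 0.0077] keeper [-0.0546 -0.0056]
contact pt [0.6129 0.0371 0.035 ] t 11.1 F [-0.2 -0.   0.7]
0.07342217419933152 [-3.14151769  0.45364182  1.60609967]
```

View pics/scene5.png

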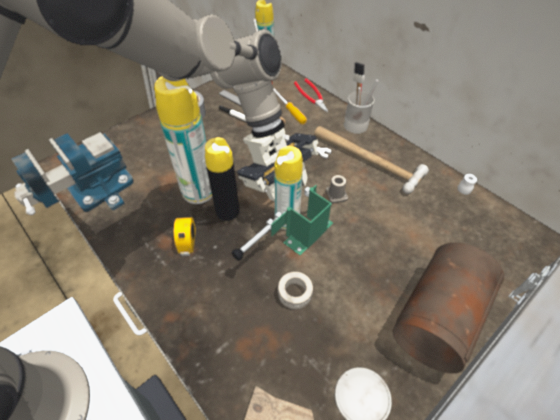

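The can stands upright at the mouth, at (290,170), about 5 mm towards the robot side of the axis. The bracket (338,187), tape (184,235) and bearing (295,290) are untouched. I'll use the finger's right corner to steer the can back to the axis.

```bash
OO=.0555 python3 - <<'E'
from clr import *
C=np.array([.6122,.0082]); CN=(*C,.028,.218); BL=(.5215,.122,.028,.218);az=-94
th=np.radians(-78); n=np.array([np.cos(th),np.sin(th)])
m=np.array([np.cos(np.radians(-80)),np.sin(np.radians(-80))])
k=C-.028*n; print(k)
plan([((*(k+[0,.012]),.034),az,63),((*(k+[0,.001]),.034),az,63),((*(k+.027*m),.034),az,63)],cyl=(BL,BG,CN,BK),n=4,o=-(OO-.0095))
s=robot.observe();print('retract',R.from_euler('xyz',s['tool_rot']).inv().apply([0,1.2,0]))
E
```

```text
[0.60637847 0.03558813]
rel [ 0.6  -0.5  -0.15] [ 0.047 -0.017  0.094] min [0.012 0.104 0.042 0.022 0.004 0.141 0.033 0.28 ] ikerr 0.0 zmin 0.025 keep [0.046 0.039 0.059 0.056] q4 -0.49
rel [-0.39 -0.54  0.33] [ 0.047 -0.017  0.094] min [0.013 0.104 0.044 0.023 0.001 0.138 0.024 0.275] ikerr 0.0 zmin 0.025 keep [0.044 0.032 0.058 0.05 ] q4 -0.5
rel [-2.88 -0.17  1.55] [ 0.047 -0.017  0.094] min [ 0.015  0.101  0.055  0.029 -0.027  0.118 -0.     0.259] ikerr 0.0 zmin 0.025 keep [0.022 0.013 0.03  0.023] q4 -0.51
retract [ 1.07788415  0.04176524 -0.52575794]
```

Emit:
{"fn": "play_rows", "kwargs": {"rows": [[0.8, 0, -0.4, 0, 0, 0, 0.8], [0.9, -0.2, -0.4, 0.02, 0, 0.04, 1.0], [0.6, -0.5, -0.15, 0.047, -0.017, 0.094, 1.0], [0.6, -0.5, -0.15, 0.047, -0.017, 0.094, 1.0], [0.6, -0.5, -0.15, 0.047, -0.017, 0.094, 1.0], [0.1, -0.52, 0.1, 0.047, -0.017, 0.094, 1.0], [-0.39, -0.54, 0.33, 0.047, -0.017, 0.094, 1.0], [-0.66, -0.5, 0.46, 0.047, -0.017, 0.094, 1.0], [-0.92, -0.46, 0.59, 0.047, -0.017, 0.094, 1.0], [-1.19, -0.42, 0.72, 0.047, -0.017, 0.094, 1.0], [-1.45, -0.38, 0.85, 0.047, -0.017, 0.094, 1.0], [-1.72, -0.34, 0.98, 0.047, -0.017, 0.094, 1.0]]}}

```text
time: 12.3
tool_pos: [0.6559, 0.0352, 0.0449]
tool_rot: [-3.141, 0.471, 1.501]
contact_force: [-0.1, 1.1, -0.3]
opening: 0.0918
grip_force: 0.6
```

```bash
OO=.0555 python3 - <<'E'
from can import *
s=robot.observe(); c=R.from_euler('xyz',s['tool_rot']).apply([-.0095,-OO+.0095,.017])+s['tool_pos']; print(c);can(c[:2]-[-.006,.028]); print(s['opening'],s['tool_rot'])
E
```

```text
[0.60888028 0.02226388 0.03402217]
scene cap 295 [ 0.6182 -0.0042] keeper [-0.0419 -0.0008]
scene body 375 [ 0.6179 -0.0037] keeper [-0.0425 -0.001 ]
side cap 584 [ 0.6173 -0.005 ] keeper [-0.0413 -0.0018]
side body 789 [ 0.6173 -0.0046] keeper [-0.0417 -0.0018]
contact pt [0.5994 0.0226 0.0341] t 12.4 F [-1.1 -0.6  0.4]
0.09176761612349144 [-3.14127462  0.47062367  1.50110718]
```

```bash
OO=.037 python3 - <<'E'
from clr import *
C=np.array([.6178,-.0045]); CN=(*C,.028,.218)
for az,el,z in((-91,56,.035),(-91,60,.037)):
    u=np.array([np.cos(np.radians(az)),np.sin(np.radians(az))])
    W=[((*(C-[.0,0]-.040*u),z),az,el),((*(C-[.0,0]-.029*u),z),az,el)]
    for x in(-.02,-.01,-.001): W.append(((*(KO+x*KX-.028*u),z),az,el))
    plan(W,cyl=(BL,BG,CN,BK),n=3)
    for w in W: p,r=tcp(w[0],np.radians(az),np.radians(el),-OO); print(fore(ik(p,r)[0]),end=' ')
    print()
s=robot.observe();print('retract',R.from_euler('xyz',s['tool_rot']).inv().apply([0,1.5,0]))
E
```

```text
rel [ 1.59 -0.13 -0.69] [-0.027 -0.123 -0.045] min [0.013 0.099 0.04  0.003 0.004 0.146 0.028 0.271] ikerr 0.0 zmin 0.024 keep [0.042 0.02  0.05  0.043] q4 -0.62
rel [ 0.61 -0.08 -0.19] [-0.027 -0.123 -0.045] min [0.012 0.095 0.042 0.003 0.003 0.158 0.029 0.274] ikerr 0.0 zmin 0.024 keep [0.041 0.021 0.049 0.043] q4 -0.62
rel [-1.36  0.46  0.81] [-0.027 -0.123 -0.045] min [ 0.014  0.09   0.053  0.008 -0.02   0.139  0.012  0.26 ] ikerr 0.0 zmin 0.024 keep [0.024 0.009 0.033 0.025] q4 -0.63
rel [-2.23  0.65  1.26] [-0.027 -0.123 -0.045] min [ 0.017  0.088  0.069  0.016 -0.024  0.131  0.007  0.254] ikerr 0.0 zmin 0.024 keep [0.017 0.009 0.027 0.018] q4 -0.64
rel [-3.02  0.82  1.66] [-0.027 -0.123 -0.045] min [ 0.018  0.086  0.071  0.02  -0.026  0.124  0.004  0.249] ikerr 0.0 zmin 0.024 keep [0.012 0.005 0.018 0.01 ] q4 -0.64
(np.float64(-0.0119), np.float64(0.27)) (np.float64(-0.0113), np.float64(0.27)) (np.float64(-0.004), np.float64(0.27)) (np.float64(-0.0002), np.float64(0.27)) (np.float64(0.0044), np.float64(0.27)) 
rel [ 1.39 -0.13 -0.94] [-0.025 -0.053 -0.046] min [0.012 0.102 0.0
[... 310 characters left out ...]
0.014  0.096  0.06   0.023 -0.02   0.13   0.012  0.261] ikerr 0.0 zmin 0.027 keep [0.022 0.009 0.032 0.023] q4 -0.57
rel [-2.44  0.65  1.01] [-0.025 -0.053 -0.046] min [ 0.017  0.095  0.072  0.032 -0.024  0.122  0.007  0.256] ikerr 0.0 zmin 0.027 keep [0.017 0.009 0.023 0.015] q4 -0.57
rel [-3.22  0.82  1.41] [-0.025 -0.053 -0.046] min [ 0.019  0.094  0.075  0.037 -0.026  0.116  0.004  0.251] ikerr 0.0 zmin 0.027 keep [0.012 0.006 0.015 0.009] q4 -0.58
(np.float64(-0.0038), np.float64(0.27)) (np.float64(-0.0007), np.float64(0.27)) (np.float64(0.0072), np.float64(0.27)) (np.float64(0.0124), np.float64(0.27)) (np.float64(0.0175), np.float64(0.27)) 
retract [ 1.33347679 -0.10520035 -0.67880228]
```

Emit:
{"fn": "play_rows", "kwargs": {"rows": [[1.3, -0.1, -0.7, 0, 0, 0, 1.0], [1.39, -0.13, -0.94, -0.025, -0.053, -0.046, 0.6], [1.39, -0.13, -0.94, -0.025, -0.053, -0.046, 0.6], [1.39, -0.13, -0.94, -0.025, -0.053, -0.046, 0.6], [1.39, -0.13, -0.94, -0.025, -0.053, -0.046, 0.6], [1.39, -0.13, -0.94, -0.025, -0.053, -0.046, 0.6], [0.9, -0.1, -0.7, -0.025, -0.053, -0.046, 0.6], [0.41, -0.07, -0.44, -0.025, -0.053, -0.046, 0.6], [0.1, 0.02, -0.28, -0.025, -0.053, -0.046, 0.6], [-0.23, 0.1, -0.11, -0.025, -0.053, -0.046, 0.6], [-0.56, 0.19, 0.06, -0.025, -0.053, -0.046, 0.6], [-0.9, 0.28, 0.23, -0.025, -0.053, -0.046, 0.6], [-1.23, 0.37, 0.4, -0.025, -0.053, -0.046, 0.6], [-1.56, 0.46, 0.56, -0.025, -0.053, -0.046, 0.6]]}}

```text
time: 13.8
tool_pos: [0.6594, 0.0184, 0.0469]
tool_rot: [-3.141, 0.524, 1.553]
contact_force: [-0.1, 2.1, -0.7]
opening: 0.0552
grip_force: 0.5
```

```bash
OO=.037 python3 - <<'E'
from can import *
s=robot.observe(); c=R.from_euler('xyz',s['tool_rot']).apply([-.0095,-OO,.017])+s['tool_pos']; can(c[:2]-[0,.028],'6'); print(s['opening'],s['tool_rot'])
az,el,z=-91,60,.037
u=np.array([np.cos(np.radians(az)),np.sin(np.radians(az))])
plan([((*(KO+x*KX-.028*u),z),az,el) for x in(-.02,-.01,-.001,.002)],cyl=(BL,BG,BK),n=2)
E
```

```text
scene cap 313 [ 0.6197 -0.0263] keeper [-0.0199 -0.0019]
scene body 361 [ 0.6195 -0.0259] keeper [-0.0203 -0.0021]
side cap 609 [ 0.6189 -0.0274] keeper [-0.0189 -0.0028]
side body 836 [ 0.6189 -0.027 ] keeper [-0.0193 -0.0029]
contact pt [0.622  0.0019 0.037 ] t 13.9 F [ 0.  -0.3  0.3]
0.05524391319261538 [-3.1413558   0.5236424   1.55347587]
rel [ 0.01  0.01 -0.01] [-0.001  0.    -0.   ] min [0.017 0.096 0.071 0.03  0.012 0.261] ikerr 0.0 zmin 0.027 keep [0.022 0.009 0.032 0.023] q4 -0.57
rel [-0.85  0.14  0.49] [-0.001  0.    -0.   ] min [0.017 0.095 0.072 0.033 0.007 0.256] ikerr 0.0 zmin 0.027 keep [0.017 0.009 0.023 0.015] q4 -0.57
rel [-1.62  0.27  0.93] [-0.001  0.    -0.   ] min [0.019 0.094 0.076 0.038 0.004 0.251] ikerr 0.0 zmin 0.027 keep [0.012 0.006 0.015 0.009] q4 -0.58
rel [-1.88  0.31  1.08] [-0.001  0.    -0.   ] min [0.022 0.094 0.079 0.041 0.004 0.25 ] ikerr 0.0 zmin 0.027 keep [0.011 0.004 0.013 0.007] q4 -0.58
```

Emit:
{"fn": "play_rows", "kwargs": {"rows": [[-0.22, 0.03, 0.12, 0, 0, 0, 0.6], [-0.43, 0.07, 0.25, 0, 0, 0, 0.6], [-0.64, 0.1, 0.37, 0, 0, 0, 0.6], [-0.85, 0.14, 0.49, 0, 0, 0, 0.6], [-1.05, 0.17, 0.6, 0, 0, 0, 0.6], [-1.25, 0.2, 0.72, 0, 0, 0, 0.6], [-1.42, 0.23, 0.82, 0, 0, 0, 0.6], [-1.55, 0.25, 0.89, 0, 0, 0, 0.6], [-1.62, 0.27, 0.93, 0, 0, 0, 0.6], [-1.62, 0.27, 0.93, 0, 0, 0, 0.6]]}}

```text
time: 14.9
tool_pos: [0.6617, -0.0002, 0.047]
tool_rot: [-3.141, 0.524, 1.553]
contact_force: [0.4, 0.6, 0.2]
opening: 0.0553
grip_force: 0.3
```

```bash
OO=.037 python3 - <<'E'
from can import *
s=robot.observe(); c=R.from_euler('xyz',s['tool_rot']).apply([-.0095,-OO,.017])+s['tool_pos']; can(c[:2]-[0,.028],'7'); print(s['opening'],s['tool_rot'])
E
```

```text
scene cap 314 [ 0.6217 -0.0449] keeper [-0.0012 -0.0022]
scene body 365 [ 0.6215 -0.0445] keeper [-0.0016 -0.0023]
side cap 629 [ 0.6206 -0.045 ] keeper [-0.0012 -0.0033]
side body 873 [ 0.6207 -0.0449] keeper [-0.0013 -0.0032]
contact pt [ 0.6244 -0.0162  0.037 ] t 15.0 F [-0.2  0.1 -0.6]
0.055270512378733795 [-3.14126352  0.52379393  1.55336147]
```

Emit:
{"fn": "play_rows", "kwargs": {"rows": [[-0.08, 0.01, 0.05, 0, 0, 0, 0.6], [-0.15, 0.02, 0.09, 0, 0, 0, 0.6], [-0.15, 0.02, 0.09, 0, 0, 0, 0.6], [0.3, 0, -0.2, 0, 0, 0, 0.6], [1.2, 0, -0.7, 0, 0, 0, 0.6], [2.2, 0, -1.3, 0, 0, 0, 0.6], [2.2, 0, -1.3, 0, 0, 0, 0.6], [-0.3, 0, -5.6, 0, 0, 0, 0.6], [-2.8, 0, -9.9, 0, 0, 0, 0.3], [-5.3, 0, -14.2, 0, 0, 0, 0], [-7.8, 0, -18.6, 0, 0, 0, 0], [-10.3, 0, -22.9, 0, 0, 0, 0], [-10.3, 0, -22.9, 0, 0, 0, 0], [-10.3, 0, -22.9, 0, 0, 0, 0]]}}

```text
time: 16.4
tool_pos: [0.6624, 0.0255, 0.2982]
tool_rot: [3.138, 0.523, 1.552]
contact_force: [-0.3, 1.1, 0.2]
opening: 0.0116
grip_force: 0.0
```

```bash
OO=.0095 python3 - <<'E'
from can import *
can([.6215,-.046],'8'); log()
KY=np.array([.9928,.1194]); az=6.84
for t in(-.1817,-.102):
    k=KO-.038*KX+t*KY; p,r=tcp((*k,.069),np.radians(az),np.radians(75),0); q,e=ik(p,r); print('A',e,np.round(q,2))
    r2=r*R.from_euler('z',np.pi); p2=np.array([*k,.069])-r2.apply([.0095,0,.017]); q,e=ik(p2,r2);print('B',e,np.round(q,2))
E
```

```text
scene cap 314 [ 0.6219 -0.0465] keeper [ 0.0005 -0.0022]
scene body 345 [ 0.6217 -0.0463] keeper [ 0.0002 -0.0023]
side cap 639 [ 0.6209 -0.0466] keeper [ 0.0004 -0.0032]
side body 869 [ 0.6208 -0.0463] keeper [ 0.0001 -0.0032]
contact pt [0.6518 0.0088 0.285 ] t 16.5 F [ 0.3  1.5 -1.5]
t 16.5 q [ 0.147  0.653  0.978 -0.516  1.603  0.171] p [0.6616 0.0254 0.295 ] F [ 0.3  1.5 -1.5]
A 3.196417739867452e-14 [-0.34  0.31  2.19  0.28  0.42 -2.27]
B 6.980792919631177e-11 [-0.34  0.31  2.19  0.28  0.42  0.87]
A 4.009618158329342e-15 [-0.25  0.41  2.    0.2   0.5  -2.11]
B 2.7374196659435412e-14 [-0.25  0.41  2.    0.2   0.5   1.04]
```

```bash
OO=.0095 python3 - <<'E'
from clr import *
KY=np.array([.9928,.1194]); az=6.84; K=lambda t:KO-.038*KX+t*KY
CN=(.6218,-.0464,.028,.218);TP=(.403,.107,.041,.066);el=78
plan([((*K(-.215),.26),az,el),((*K(-.215),.069),az,el),((*K(-.19),.069),az,el),((*K(-.102),.069),az,el)],cyl=(BL,BG,CN,TP),n=6,o=0)
E
```

```text
rel [ -4.59 -26.72   5.1 ] [-0.616  0.231 -1.598] min [0.093 0.299 0.082 0.209 0.063 0.337 0.207 0.455] ikerr 0.0 zmin 0.256 keep [0.173 0.181 0.171 0.175] q4 0.11
rel [  4.96 -26.65  21.64] [-0.616  0.231 -1.598] min [0.1   0.23  0.147 0.239 0.171 0.263 0.068 0.291] ikerr 0.0 zmin 0.065 keep [0.123 0.242 0.169 0.237] q4 0.22
rel [  5.26 -24.18  21.46] [-0.616  0.231 -1.598] min [0.077 0.214 0.133 0.224 0.146 0.242 0.063 0.287] ikerr 0.0 zmin 0.065 keep [0.1   0.218 0.145 0.212] q4 0.19
rel [  6.28 -15.46  20.84] [-0.616  0.231 -1.598] min [0.018 0.169 0.107 0.183 0.058 0.175 0.058 0.283] ikerr 0.0 zmin 0.065 keep [0.014 0.133 0.065 0.127] q4 0.13
```

Emit:
{"fn": "play_rows", "kwargs": {"rows": [[-2.3, -13, 0, -0.308, 0.115, -0.8, 0], [-4.6, -26.7, 5.1, -0.616, 0.231, -1.598, 0], [-4.6, -26.7, 5.1, -0.616, 0.231, -1.598, 0], [-4.6, -26.7, 5.1, -0.616, 0.231, -1.598, 0], [-4.6, -26.7, 5.1, -0.616, 0.231, -1.598, 0], [-4.6, -26.7, 5.1, -0.616, 0.231, -1.598, 0], [-4.6, -26.7, 5.1, -0.616, 0.231, -1.598, 0], [-4.6, -26.7, 5.1, -0.616, 0.231, -1.598, 0], [-4.6, -26.7, 5.1, -0.616, 0.231, -1.598, 0], [-4.6, -26.7, 5.1, -0.616, 0.231, -1.598, 0], [-4.6, -26.7, 5.1, -0.616, 0.231, -1.598, 0], [-4.6, -26.7, 5.1, -0.616, 0.231, -1.598, 0], [-4.6, -26.7, 5.1, -0.616, 0.231, -1.598, 0], [-4.6, -26.7, 5.1, -0.616, 0.231, -1.598, 0], [-4.6, -26.7, 5.1, -0.616, 0.231, -1.598, 0]]}}

```text
time: 18.0
tool_pos: [0.3936, -0.0351, 0.275]
tool_rot: [3.142, 0.211, -3.025]
contact_force: [0.4, -0.7, 1.0]
opening: 0.0007
grip_force: 0.0
```

```bash
OO=.0095 python3 - <<'E'
from clr import *
log()
KY=np.array([.9928,.1194]); az=6.84; K=lambda t:KO-.038*KX+t*KY
CN=(.6218,-.0464,.028,.218);TP=(.403,.107,.041,.066);el=78
plan([((*K(-.215),.069),az,el),((*K(-.185),.069),az,el),((*K(-.104),.069),az,el),((*K(-.1),.069),az,el)],cyl=(BL,BG,CN,TP),n=3,o=0)
E
```

```text
t 18.0 q [-0.358 -0.045  1.924  0.109  1.078 -2.088] p [ 0.3936 -0.0351  0.275 ] F [ 0.4 -0.7  1. ]
rel [ 4.04 -0.02 18.7 ] [-0.001  0.001 -0.003] min [0.1   0.23  0.147 0.239 0.171 0.263 0.068 0.291] ikerr 0.0 zmin 0.065 keep [0.123 0.242 0.169 0.237] q4 0.22
rel [ 1.100e+00 -1.000e-02  1.933e+01] [-0.001  0.001 -0.003] min [0.073 0.211 0.13  0.221 0.141 0.238 0.062 0.286] ikerr 0.0 zmin 0.065 keep [0.096 0.213 0.14  0.207] q4 0.19
rel [-6.820e+00  2.000e-02  2.102e+01] [-0.001  0.001 -0.003] min [0.019 0.17  0.107 0.183 0.06  0.177 0.058 0.283] ikerr 0.0 zmin 0.065 keep [0.016 0.135 0.066 0.129] q4 0.14
rel [-7.210e+00  2.000e-02  2.111e+01] [-0.001  0.001 -0.003] min [0.018 0.168 0.107 0.182 0.056 0.174 0.061 0.283] ikerr 0.0 zmin 0.065 keep [0.012 0.131 0.063 0.125] q4 0.13
```

Emit:
{"fn": "play_rows", "kwargs": {"rows": [[2, 0, 9, 0, 0, 0, 0], [3.5, 0, 16, 0, 0, 0, 0], [4.04, 0, 18.7, 0, 0, 0, 0], [4.04, 0, 18.7, 0, 0, 0, 0], [4.04, 0, 18.7, 0, 0, 0, 0], [4.04, 0, 18.7, 0, 0, 0, 0], [2.5, 0, 19, 0, 0, 0, 0], [1.1, 0, 19.3, 0, 0, 0, 0], [0.6, 0, 19.45, 0, 0, 0, 0], [0.1, 0, 19.55, 0, 0, 0, 0], [-0.4, 0, 19.65, 0, 0, 0, 0], [-0.9, 0, 19.75, 0, 0, 0, 0], [-1.4, 0, 19.85, 0, 0, 0, 0], [-1.9, 0, 20, 0, 0, 0, 0]]}}

```text
time: 19.4
tool_pos: [0.4546, -0.0283, 0.0842]
tool_rot: [-3.141, 0.212, -3.023]
contact_force: [-2.6, -0.4, 1.2]
opening: 0.0003
grip_force: 1.5
```

```bash
OO=.0095 python3 - <<'E'
from can import *
s=log(); im,X,m=cloud('scene'); cv2.imwrite('pics/scene9.png',im[:,:,::-1])
KY=np.array([.9928,.1194]); az=6.84; K=lambda t:KO-.038*KX+t*KY
print('tip local y',(R.from_euler('xyz',s['tool_rot']).apply([-.0095,0,.017])+s['tool_pos'])[:2]@KY-KO@KY)
plan([((*K(t),.069),az,78) for t in(-.12,-.106,-.102,-.1)],cyl=(BL,),n=1,o=0)
E
```

```text
t 19.4 q [-0.286  0.353  2.083  0.169  0.515 -2.115] p [ 0.4546 -0.0283  0.0842] F [-2.6 -0.4  1.2]
tip local y -0.15317375737604716
rel [-3.16  0.05  0.74] [-0.001  0.004 -0.001] min [0.024 0.176] ikerr 0.0 zmin 0.065 keep [0.032 0.15  0.08  0.144] q4 0.14
rel [-4.53  0.05  1.04] [-0.001  0.004 -0.001] min [0.019 0.171] ikerr 0.0 zmin 0.065 keep [0.018 0.137 0.068 0.13 ] q4 0.14
rel [-4.92  0.05  1.12] [-0.001  0.004 -0.001] min [0.018 0.169] ikerr 0.0 zmin 0.065 keep [0.014 0.133 0.065 0.127] q4 0.13
rel [-5.11  0.05  1.16] [-0.001  0.004 -0.001] min [0.018 0.168] ikerr 0.0 zmin 0.065 keep [0.012 0.131 0.063 0.125] q4 0.13
```

View pics/scene9.png

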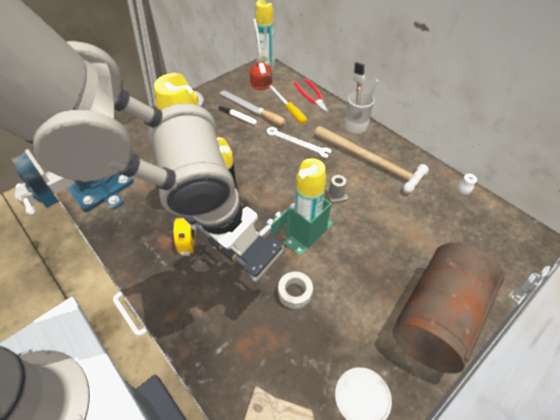

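The can stands in the keeper at (311,195) and the hand at (240,235) is pushing the knob with about 2.6 N, which fits a moving bolt. I'll continue to just short of home, then check the force.

Emit:
{"fn": "play_rows", "kwargs": {"rows": [[-0.5, 0, 0.12, 0, 0, 0, 0], [-1.0, 0.02, 0.24, 0, 0, 0, 0], [-1.5, 0.02, 0.35, 0, 0, 0, 0], [-2.0, 0.03, 0.47, 0, 0, 0, 0], [-2.5, 0.04, 0.59, 0, 0, 0, 0], [-3.0, 0.05, 0.7, 0, 0, 0, 0], [-3.4, 0.05, 0.79, 0, 0, 0, 0], [-3.8, 0.05, 0.87, 0, 0, 0, 0], [-4.2, 0.05, 0.96, 0, 0, 0, 0], [-4.5, 0.05, 1.03, 0, 0, 0, 0], [-4.7, 0.05, 1.07, 0, 0, 0, 0], [-4.8, 0.05, 1.1, 0, 0, 0, 0], [-4.9, 0.05, 1.12, 0, 0, 0, 0]]}}

```text
time: 20.75
tool_pos: [0.5042, -0.0218, 0.0836]
tool_rot: [-3.141, 0.212, -3.023]
contact_force: [-1.6, -2.2, 0.7]
opening: 0.0004
grip_force: 1.3
```

```bash
OO=.0095 python3 - <<'E'
from can import *
s=log(); KY=np.array([.9928,.1194])
print('tip local y',(R.from_euler('xyz',s['tool_rot']).apply([-.0095,0,.017])+s['tool_pos'])[:2]@KY-KO@KY); can([.6215,-.0465])
E
```

```text
t 20.75 q [-0.24   0.422  1.958  0.138  0.567 -2.038] p [ 0.5042 -0.0218  0.0836] F [-1.6 -2.2  0.7]
tip local y -0.10315722725563825
scene cap 314 [ 0.6218 -0.0465] keeper [ 0.0004 -0.0023]
scene body 344 [ 0.6216 -0.0463] keeper [ 0.0002 -0.0024]
side cap 638 [ 0.6209 -0.0467] keeper [ 0.0005 -0.0032]
side body 871 [ 0.6209 -0.0463] keeper [ 0.0001 -0.0031]
contact pt [ 0.5182 -0.0297  0.069 ] t 20.85 F [-1.1 -1.5  0.6]
```

Emit:
{"fn": "play_rows", "kwargs": {"rows": [[-0.05, 0, 0.01, 0, 0, 0, 0], [-0.1, 0, 0.02, 0, 0, 0, 0], [-0.15, 0, 0.03, 0, 0, 0, 0], [-0.2, 0, 0.04, 0, 0, 0, 0], [-0.25, 0, 0.05, 0, 0, 0, 0], [-0.25, 0, 0.05, 0, 0, 0, 0]]}}

```text
time: 21.45
tool_pos: [0.5069, -0.0215, 0.0836]
tool_rot: [-3.141, 0.212, -3.023]
contact_force: [-3.0, -1.5, 0.3]
opening: 0.0001
grip_force: 1.1
```

Emit:
{"fn": "play_rows", "kwargs": {"rows": [[-0.05, 0, 0.01, 0, 0, 0, 0], [-0.1, 0, 0.02, 0, 0, 0, 0], [-0.1, 0, 0.02, 0, 0, 0, 0]]}}

```text
time: 21.75
tool_pos: [0.5072, -0.0214, 0.0835]
tool_rot: [-3.141, 0.211, -3.022]
contact_force: [-4.4, -2.9, 1.8]
opening: 0.0005
grip_force: 2.6
```

Emit:
{"fn": "play_rows", "kwargs": {"rows": [[-0.05, 0, 0.01, 0, 0, 0, 0], [-0.1, 0, 0.02, 0, 0, 0, 0], [-0.15, 0, 0.03, 0, 0, 0, 0], [-0.15, 0, 0.03, 0, 0, 0, 0], [-0.15, 0, 0.03, 0, 0, 0, 0]]}}

```text
time: 22.25
tool_pos: [0.5075, -0.0214, 0.0833]
tool_rot: [3.142, 0.209, -3.022]
contact_force: [-10.0, -5.7, 6.0]
opening: 0.0004
grip_force: 5.3
```

Emit:
{"fn": "play_rows", "kwargs": {"rows": [[0.5, 0, -0.1, 0, 0, 0, 0], [2.5, 0, -0.5, 0, 0, 0, 0], [5, 0, -1, 0, 0, 0, 0], [5, 0, -1, 0, 0, 0, 0], [4, 0, -6, 0, 0, 0, 0], [3, 0, -11, 0, 0, 0, 0], [2, 0, -16, 0, 0, 0, 0], [2, 0, -20, 0, 0, 0, 0], [2, 0, -20, 0, 0, 0, 0], [2, 0, -20, 0, 0, 0, 0]]}}

```text
time: 23.25
tool_pos: [0.4489, -0.0284, 0.276]
tool_rot: [-3.14, 0.216, -3.022]
contact_force: [0.3, -0.8, 0.1]
opening: 0.0007
grip_force: 0.0
```

```bash
OO=.0095 python3 - <<'E'
from can import *
s=log(); KY=np.array([.9928,.1194]); can([.6215,-.0465],'10')
for n in('scene','side'):
    im,X,m=cloud(n); x=(X[...,:2]-KO)@KX; y=(X[...,:2]-KO)@KY; V=im.max(-1)
    k=(X[...,2]>.055)&(X[...,2]<.088)&(abs(x+.038)<.02)&(y<-.08)&(y>-.2)&(V<80)
    print(n,k.sum(),np.round(np.percentile(y[k],[1,5,50,95]),4) if k.any() else '')
    if n=='side': cv2.imwrite('pics/fin.png',cv2.resize(im[130:300,140:420,::-1],(784,476)))
E
```

```text
t 23.25 q [-0.291  0.06   1.815  0.096  1.069 -2.019] p [ 0.4489 -0.0284  0.276 ] F [ 0.3 -0.8  0.1]
scene cap 316 [ 0.6219 -0.0464] keeper [ 0.0004 -0.0021]
scene body 345 [ 0.6217 -0.0463] keeper [ 0.0002 -0.0024]
side cap 642 [ 0.6208 -0.0466] keeper [ 0.0004 -0.0033]
side body 869 [ 0.621  -0.0464] keeper [ 0.0002 -0.0031]
contact pt [ 0.4617 -0.0361  0.2591] t 23.35 F [-0.3 -0.3  0.3]
scene 91 [-0.0995 -0.0993 -0.0972 -0.0882]
side 132 [-0.1008 -0.1005 -0.0954 -0.0871]
```

View pics/fin.png

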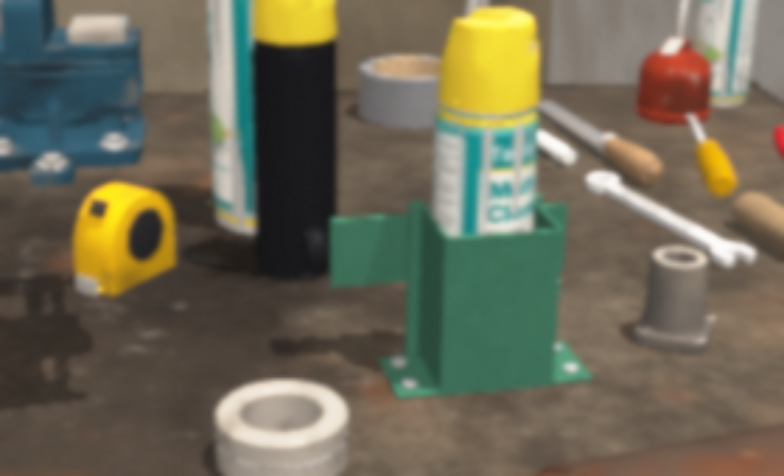

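The final crop shows the can upright in the keeper at (490,150), the knob home behind the wing at (318,245), and the tape, bearing and bracket in place. The bolt face measures about y -100 mm, which is home, and the arm touches nothing.

```bash
python3 -c "
from cell import robot
print(robot.hand_in())"
```

```text
the job is handed in; nothing more can be done
None
```

The job is handed in: by the last camera check the can stands upright about 3 mm from keeper_home and the bolt is fully home in front of it. The bracket, tape measure and bearing ring look unmoved. The hand-in returned no verdict.

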